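# Square up a batch of vials with a straightedge

## Robot

A 6-joint arm with a two-finger parallel gripper is mounted at the origin on the work surface. World frame = base frame: x ahead of the robot, y to its left, z up, the work surface at z = 0. Lengths are in m, angles in degrees, forces in N, time in s.
With the tool pointing down it reaches from about 0.35 to 0.875 m from the base axis. Payload 4.2 kg.
Tool frame: the origin (TCP) lies between the finger pads; the fingertips stand 17 mm ahead of it and the grasp point (between the pads) lies 2 mm behind it; y points along the fingers, z is the direction in which the jaws open and shut, and the axes are right-handed (so a half turn about y gives the same grasp; the last joint's range is limited). The gripper opens to 87 mm and grips with 3 to 60 N. Pads are 19 mm wide; open, the fingers measure 117 mm over their backs; the gripper's body (75 mm by 190 mm) begins 51 mm behind the grasp point.
Start: joints at [80.65, 22.042, 0.453, 0, -68.411, -14.817], TCP at [0.256, 0.57, 0.24] pointing down, gripper open.
Joint ranges: [-179.83, 179.83], [-69.29, 118.12], [-61.27, 80.66], [-181.25, 117.63], [-171.15, -9.14], [-177.46, 177.46]. Speed limits (degrees/s): [159.86, 159.86, 180, 180, 180, 180].

## Interface

Orientations are given as a 3x3 rotation matrix whose columns are the frame's x, y, z axes.
In Python, from cell import arm gives the robot as it stands.
- The arm moves only by the tool send_rows, never from a script. Its argument "rows" is a list of rows, each an object of numbers: "x", "y", "z": the shift along the world's x, y, z in mm; "roll": the turn about the world's z in rad. In form: [{"x": .., "y": .., "z": .., "roll": ..}, ...]. A call has exactly 10 rows; each row shifts and turns the commanded pose from where the row before left it; what a row does not reach is not made up. A row lasts 1/8 s, in which the tool goes at most 62.5 mm and 10.7 degrees, less where a joint would pass 70% of its speed; a pose out of reach is approached as far as the arm can. A call is refused whole if a number of a shift passes 62.5 or a number of a turn 0.188, either way. A call with a gripper value outside its range is refused whole. "gripper" is the opening, from -1 (shut) to 1 (fully open), so that 0 is half open, set as the call begins (left out, the last holds). The fingers move at their own pace and stop on an object; "squeeze" is the grip in N (left out, the last holds). Time passes only in rows, so rows that do not move let the fingers close, or fill a call up. It gives the time, the measured TCP pose, the force and the opening at its end, in the units of the state.
- arm.read_state(): the state, without advancing time (a new reading comes with each control period).
- arm.grab_frame(name): name is "side" or "top" or "wrist"; returns the picture (400x640x3 uint8, red, green, blue); there is no depth.
- arm.calibration(name): a dict with "fx", "fy", "cx", "cy" (pixels), "rvec" (rotation vector, rad) and "tvec" (3), from world to camera coordinates, as OpenCV has them; the wrist camera has in their place "mount" (4x4, takes a point from camera to tool coordinates, whose origin is the TCP and whose axes are the tool frame's). Camera axes: x right, y down, z forward; pixel columns grow to the right and rows downward; lengths in m; the calibration is good to about 2 mm. The wrist camera is an equidistant fisheye: a pixel r from the principal point sees the ray r / f radians off the axis. A picture is of the moment at which its call begins: read the wrist's pose just before it. calibration takes no time and is no camera call.
- arm.close_job(): hands the job in, once; it reports no verdict.
Trained networks look in the newest picture that a camera, given by its name, has taken for a name from the list of things; names that differ only in an ending like _2 or _b are one class to them, and where a whole thing is asked for, a point or a joint stands for the part that bears it (a point fixed in the world has none). Each returns a list of dicts, best first, with "confidence" (0 to 1); they miss things now and then, are a little off and sometimes report something else, mostly with a low value. They report only what shows in the picture. A call takes as long as a camera call.
- arm.outline_of(thing, camera): "region" (400x640 bool, what is visible of it) and "extent" ([centre column, centre row, width, height] as shares, 0 to 1, of the picture: columns of its width, rows of its height, round what is visible of it).
- arm.tip_of(thing, camera): "at" ([column, row] as shares, 0 to 1, of the picture: columns of its width, rows of its height: a listed point, or the origin of a listed thing).
The state is a dict: "t": time; "joint_pos": joint angles; "qd": joint speeds; "joint_efforts": joint torques, N m; "tool_pos": TCP position; "eef_rot": TCP orientation; "contact_force": force on the tool from outside, world axes, zero at the start; "wrist_torque": the same for the moment, N m; "grip_width": finger opening in m.
Only numpy, scipy, OpenCV 4.12 (cv2) and the standard library are available. Lean on these libraries where they do the work, as an engineer would, in place of code of your own. Each camera call takes 0.05 s, during which the arm holds its last target.

## Task

Take the squaring bar by its yellow handle, set it down in the blue tray at the open end, behind all five green-capped vials and square to the tray, and with the bar push the whole group along the tray up against the sprung orange fence. Press the group home steadily with about 10 newtons for a good second (never as much as 15, or the glass cracks; the vials settle as they wedge together, so go by feel), then let go and leave the bar standing square behind the closed-up group. Keep the vials upright, touch them only with the bar, and leave everything else on the bench alone.

Things in the scene. Friction and masses are not known exactly. Their poses are not given: they have to be found in the camera images.
- tray: Blue packing tray fixed to the bench, 240 x 132 mm outside, open at its near end (its -x end). Origin: on the bench, under the lane, z up; its x axis runs along the lane from the open end towards the orange fence, y across the lane. Floor 6 mm thick (floor top at z = 6 mm) from x = -110 to x = 130 mm; side walls 6 mm thick, tops at z = 26 mm; lane 120 mm wide between them (y = -60 to 60 mm); end wall top at z = 34 mm.
- fence: Orange fence, a bar 116 mm wide and 28 mm tall, across the far end of the tray's lane, on springs: about 10 N per mm, up to 4 mm of travel along the tray's +x. Origin: middle of its pushing face (which looks to the tray's -x), at the tray's floor; axes as the tray's. Unloaded it lies at tray x = 105 mm. The vials crack if the fence is pressed with more than 15 N.
- bar: Aluminium squaring bar (the straightedge), 0.25 kg, standing on its flat foot on the bench to start with. Origin: centre of the foot's underside, z up. Foot 50 mm (x) x 112 mm (y) x 6 mm. Along its +x edge stands the straight blade, 112 mm long, 32 mm tall, 6 mm thick; its pushing face is at x = +25 mm. The handle is an upright yellow plate 12 mm thick in x, 44 mm wide in y, centred at x = -12 mm, y = 0, up to z = 72 mm.
- bar_handle (a point): The point to grip on the squaring bar's yellow handle: in the middle of the 12 mm plate, 50 mm above the foot's underside (22 mm below the handle's top). Axes as the bar's: grip across x, and tightly (about 50 N): vials that wedge off-centre try to twist the bar in the fingers.
- vial0_mid (a point): Clear glass vial with a green cap, 24 mm in diameter, 46 mm tall, 15 to 31 g, smooth (friction about 0.25), standing upright loose in the tray. Point: on its axis, half-way up (23 mm).
- vial1_mid (a point): Clear glass vial with a green cap, 24 mm in diameter, 46 mm tall, 15 to 31 g, smooth (friction about 0.25), standing upright loose in the tray. Point: on its axis, half-way up (23 mm).
- vial2_mid (a point): Clear glass vial with a green cap, 24 mm in diameter, 46 mm tall, 15 to 31 g, smooth (friction about 0.25), standing upright loose in the tray. Point: on its axis, half-way up (23 mm).
- vial3_mid (a point): Clear glass vial with a green cap, 24 mm in diameter, 46 mm tall, 15 to 31 g, smooth (friction about 0.25), standing upright loose in the tray. Point: on its axis, half-way up (23 mm).
- vial4_mid (a point): Clear glass vial with a green cap, 24 mm in diameter, 46 mm tall, 15 to 31 g, smooth (friction about 0.25), standing upright loose in the tray. Point: on its axis, half-way up (23 mm).
- amber_mid (a point): Amber vial with a red cap, 24 x 46 mm, standing on the bench; not part of the batch. Point: half-way up.
- rack_mid (a point): Blue tube rack 70 x 120 x 28 mm with a few capped tubes, 52 mm tall in all. Bystander. Point: its centre, 14 mm up.
- bottle_mid (a point): White bottle, 60 mm in diameter, 100 mm tall. Bystander. Point: half-way up.
- beaker_mid (a point): Glass beaker, 70 mm in diameter, 85 mm tall. Bystander. Point: half-way up.
- capbox_mid (a point): Clear open box 90 x 110 x 30 mm. Bystander. Point: half-way up.
- pipette_mid (a point): Grey pipette lying on the bench, about 225 mm long, 22 mm high. Bystander. Point: 11 mm up, on its axis; x runs towards its tip.

How it is judged:
By the outcome, as a careful person would: the job done as asked, in the order asked, and still so for the second after the job is handed in, with the robot touching nothing.
It also fails if it takes over 58 s, if anything falls off the work surface, if the arm or the gripper's body presses on something with over 40 N, if the wrist force passes 120 N, or if a joint passes its speed limit or range.

## Working session

There is one attempt and no reset: what is moved stays moved. The work goes in short steps, Python scripts to look and compute and a tool call to move; the robot and the scene stay as the last step left them, time stands still between calls to the robot, and variables do not carry over. Pictures are saved under pics/ and viewed, and the job is handed in when it is done.

Besides the shell and the picture viewer there is one more tool, called after ">>>" as a command line: name --argument value ..., lists and objects as JSON in quotes. send_rows: Moves the arm, as the interface text tells. Its arguments: {"type":"object","properties":{"rows":{"type":"array"},"gripper":{"type":"number"},"squeeze":{"type":"number"}},"required":["rows"]}

```bash
mkdir -p pics; ls; python3 - <<'E'
from cell import arm
import cv2
s=arm.read_state()
print({k:s[k] for k in s})
for n in ("side","top","wrist"):
    im=arm.grab_frame(n); cv2.imwrite(f"pics/{n}0.png",im[:,:,::-1]); print(n,arm.calibration(n))
E
```

```text
pics
{'t': 0.0, 'joint_pos': array([ 8.06482955e+01,  2.20899167e+01,  3.79525523e-01, -2.85603720e-02,
       -6.84109020e+01, -1.48191891e+01]), 'qd': array([ 0.04647821,  0.05772268, -0.0820209 ,  0.0274711 ,  0.05244445,
       -0.0109545 ]), 'joint_efforts': array([-4.51532196e-04, -3.90666604e+01,  1.87404835e+01,  4.22000304e+00,
        1.09661478e-02, -1.95373077e-04]), 'tool_pos': array([0.25563745, 0.56970663, 0.23846784]), 'eef_rot': array([[-9.12252962e-01, -8.01330303e-04, -4.09626527e-01],
       [ 4.09627300e-01, -2.01346922e-03, -9.12250745e-01],
       [-9.37562367e-05, -9.99997652e-01,  2.16504002e-03]]), 'contact_force': array([-0.54628264,  0.54171717, -0.36897667]), 'wrist_torque': array([-0.0056912 , -0.01261873,  0.02207141]), 'grip_width': 0.08687710648957384}
side {'fx': 412.81647404892635, 'fy': 412.81647404892635, 'cx': 320.37784969797497, 'cy': 199.21250427881353, 'rvec': array([ 0.14675922, -2.73205883,  1.47855089]), 'tvec': array([0.54971275, 0.10539274, 0.89554352])}
top {'fx': 371.32646433330297, 'fy': 371.32646433330297, 'cx': 319.5575450720688, 'cy': 201.56482467555134, 'rvec': array([ 2.11966997, -2.18156255,  0.14686163]), 'tvec': array([-0.02003858,  0.57620579,  1.01275525])}
wrist {'fx': 309.70691628693146, 'fy': 309.70691628693146, 'cx': 317.9486496187754, 'cy': 203.27679476262026, 'mount': array([[-1.72075981e-04,  9.63222813e-01,  2.68703893e-01,
        -7.28809348e-02],
       [-1.56653752e-04, -2.68703920e-01,  9.63222808e-01,
        -1.46056584e-01],
       [ 9.99999973e-01,  1.23654037e-04,  1.97129959e-04,
         6.71966988e-04],
       [ 0.00000000e+00,  0.00000000e+00,  0.00000000e+00,
         1.00000000e+00]])}
```

View pics/side0.png

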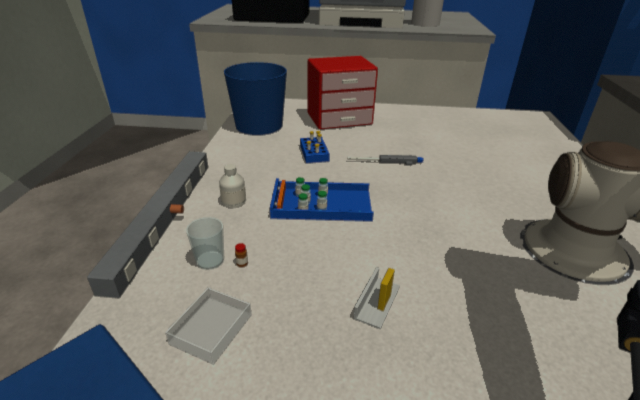

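View pics/top0.png

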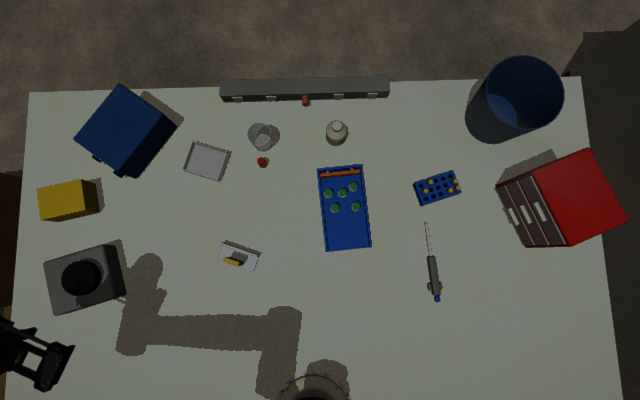

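View pics/wrist0.png

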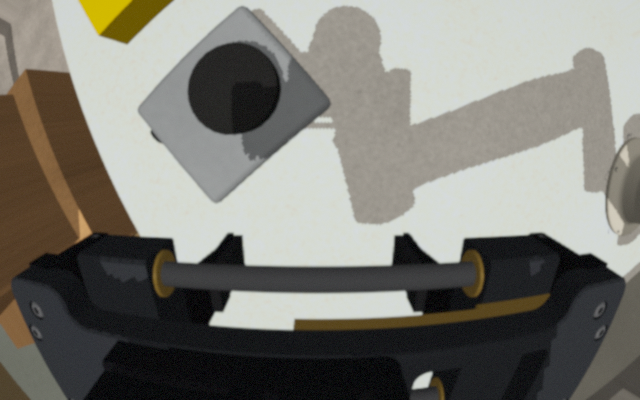

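```bash
cat > h.py <<'E'
from cell import arm
import numpy as np, cv2
from scipy.optimize import minimize
from scipy.ndimage import distance_transform_edt as edt
def cam(n, st=None):
    c=arm.calibration(n)
    K=np.array([[c['fx'],0,c['cx']],[0,c['fy'],c['cy']],[0,0,1.]])
    if n!='wrist':
        R=cv2.Rodrigues(np.array(c['rvec']))[0]; t=np.array(c['tvec'])
    else:
        M=np.eye(4); M[:3,:3]=st['eef_rot']; M[:3,3]=st['tool_pos']
        T=np.linalg.inv(M@np.array(c['mount'])); R=T[:3,:3]; t=T[:3,3]
    return dict(K=K,R=R,t=t,fish=(n=='wrist'))
def proj(C,P):
    P=np.atleast_2d(P); p=P@C['R'].T+C['t']; K=C['K']
    if C['fish']:
        r=np.hypot(p[:,0],p[:,1])+1e-12; th=np.arctan2(r,p[:,2])
        return np.c_[K[0,0]*th*p[:,0]/r+K[0,2],K[1,1]*th*p[:,1]/r+K[1,2]]
    return np.c_[K[0,0]*p[:,0]/p[:,2]+K[0,2],K[1,1]*p[:,1]/p[:,2]+K[1,2]]
def back(C,uv,z):
    K=C['K']; x=(uv[0]-K[0,2])/K[0,0]; y=(uv[1]-K[1,2])/K[1,1]
    if C['fish']:
        th=np.hypot(x,y)+1e-12; d=np.array([np.sin(th)*x/th,np.sin(th)*y/th,np.cos(th)])
    else: d=np.array([x,y,1])
    d=C['R'].T@d; o=-C['R'].T@C['t']
    return o+d*(z-o[2])/d[2]
def tri(obs):
    # obs list of (C,uv)
    from scipy.optimize import least_squares
    x0=back(obs[0][0],obs[0][1],0.02)
    r=least_squares(lambda P:np.concatenate([proj(C,P)[0]-uv for C,uv in obs]),x0)
    return r.x,r.fun
def px(at): return np.array([at[0]*640,at[1]*400])
def box(x0,x1,y0,y1,z0,z1):
    return np.array([[x,y,z] for x in (x0,x1) for y in (y0,y1) for z in (z0,z1)])/1000
TRAY=[box(-110,130,-66,66,0,6),box(-110,130,60,66,0,26),box(-110,130,-66,-60,0,26),box(124,130,-66,66,0,34)]
BAR=[box(-25,25,-56,56,0,6),box(19,25,-56,56,0,32),box(-18,-6,-22,22,0,72)]
def place(P,x,y,th,z=0):
    c,s=np.cos(th),np.sin(th); return P@np.array([[c,s,0],[-s,c,0],[0,0,1]])+[x,y,z]
SS=4
def render(C,parts,pose):
    m=np.zeros((400*SS,640*SS),np.uint8)
    for b in parts:
        if C['fish']: # densify
            pass
        q=proj(C,place(b,*pose)); h=cv2.convexHull(((q+0.5)*SS).astype(np.float32)).astype(np.int32)
        cv2.fillConvexPoly(m,h,1)
    return cv2.resize(m.astype(np.float32),(640,400),interpolation=cv2.INTER_AREA)
def fit(views,parts,pose0,free=3):
    # views: (C,mask)
    bl=[(C,cv2.GaussianBlur(m.astype(np.float32),(0,0),1.0)) for C,m in views]
    def cost(p):
        q=[pose0[0]+p[0]*.01,pose0[1]+p[1]*.01,pose0[2]+p[2]*.1]+list(pose0[3:])
        return sum((np.abs(cv2.GaussianBlur(render(C,parts,q),(0,0),1.0)-m)**2).sum()/m.sum() for C,m in bl)
    best=None
    r=minimize(cost,[0,0,0],method='Nelder-Mead',options=dict(initial_simplex=[[0,0,0],[1,0,0],[0,1,0],[0,0,1]],xatol=.005,fatol=1e-5))
    p=r.x
    return [pose0[0]+p[0]*.01,pose0[1]+p[1]*.01,pose0[2]+p[2]*.1]+list(pose0[3:]),r.fun
E
python3 - <<'E'
from h import *
import pickle
D={}
for n in("top","side"):
    arm.grab_frame(n)
    for th in("tray","bar"):
        r=arm.outline_of(th,n); D[n,th]=r[0]['region']; print(n,th,[(round(q['confidence'],2),np.round(q['extent'],3),q['region'].sum()) for q in r[:2]])
        
    for th in("tray","bar","bar_handle","fence","vial0_mid"):
        r=arm.tip_of(th,n); D[n,th,'t']=[(q['confidence'],px(q['at'])) for q in r]; print(n,th,[(round(q['confidence'],2),np.round(px(q['at']),1)) for q in r[:6]])
pickle.dump(D,open('d0.pkl','wb'))
print(arm.read_state()['t'])
E
```

```text
top tray [(0.79, array([0.54 , 0.517, 0.084, 0.237]), np.int64(3563))]
top bar [(0.61, array([0.373, 0.64 , 0.069, 0.057]), np.int64(703))]
top tray [(0.62, array([345.2, 207.2]))]
top bar [(0.58, array([238.4, 257.7]))]
top bar_handle [(0.73, array([232.1, 260. ])), (0.62, array([238.3, 256.2]))]
top fence [(0.46, array([336.3, 173.4])), (0.46, array([260.1, 160.1]))]
top vial0_mid [(0.38, array([351. , 186.3]))]
side tray [(0.79, array([0.504, 0.5  , 0.17 , 0.112]), np.int64(3213)), (0.68, array([0.502, 0.5  , 0.016, 0.052]), np.int64(179))]
side bar [(0.91, array([0.593, 0.745, 0.073, 0.153]), np.int64(1626))]
side tray [(0.81, array([328.1, 203.4]))]
side bar [(0.85, array([374.7, 303.3]))]
side bar_handle [(0.63, array([385.5, 279.6]))]
side fence [(0.65, array([285.9, 199.8]))]
side vial0_mid [(0.61, array([300.5, 186.3])), (0.32, array([386.6, 282.7]))]
0.95
```

```bash
python3 - <<'E'
from h import *
import pickle
D=pickle.load(open('d0.pkl','rb'))
Cs={n:cam(n) for n in("top","side")}
def hullmask(m):
    c=max(cv2.findContours(m.astype(np.uint8),cv2.RETR_EXTERNAL,cv2.CHAIN_APPROX_NONE)[0],key=cv2.contourArea)
    pts=np.argwhere(m)[:,::-1]; o=np.zeros((400,640),np.uint8); cv2.fillConvexPoly(o,cv2.convexHull(pts.astype(np.int32)),1); return o
TR=[np.vstack(TRAY)]
for th,parts in(("tray",TR),("bar",BAR)):
    p0=back(Cs['top'],D['top',th,'t'][0][1],0.01)
    M={n:(hullmask(D[n,th]) if th=='tray' else D[n,th]) for n in Cs}
    for vs in(["top"],["side"],["top","side"]):
        best=min((fit([(Cs[n],M[n]) for n in vs],parts,[p0[0],p0[1],a]) for a in (np.radians([-10,0,10,20]) if th=='tray' else np.radians([-30,-15,0,15]))),key=lambda r:r[1])
        print(th,vs,np.round(best[0][:2],4),np.degrees(best[0][2]).round(2),best[1])
    D[th,'pose']=best[0]
for a,z in(("bar_handle",.05),):
    for n in Cs: print(a,n,[back(Cs[n],u,z).round(4) for c,u in D[n,a,'t']])
pickle.dump(D,open('d1.pkl','wb'))
for n in Cs:
    im=cv2.imread(f'pics/{n}0.png')
    for th,parts in(("tray",TRAY),("bar",BAR)):
        for b in parts:
            q=proj(Cs[n],place(b,*D[th,'pose'])); cv2.polylines(im,[cv2.convexHull(q.astype(np.float32)).astype(np.int32)],1,(0,0,255) if th=='bar' else (0,255,255),1)
    cr=im[150:280,200:400] if n=='top' else im[160:340,240:440]
    cv2.imwrite(f'pics/ov_{n}.png',cv2.resize(cr,None,fx=3.2,fy=3.2,interpolation=cv2.INTER_CUBIC))
E
```

```text
tray ['top'] [ 0.549  -0.1058] 4.61 0.00609173346310854
tray ['side'] [ 0.5495 -0.1002] 5.49 0.004374841693788767
tray ['top', 'side'] [ 0.5496 -0.1036] 4.7 0.023842569440603256
bar ['top'] [0.428  0.2038] -19.2 0.0055558825843036175
bar ['side'] [0.4277 0.2061] -20.37 0.011282889172434807
bar ['top', 'side'] [0.4275 0.2046] -20.34 0.02381201460957527
bar_handle top [array([0.419, 0.208, 0.05 ]), array([0.4288, 0.1912, 0.05  ])]
bar_handle side [array([0.4176, 0.1979, 0.05  ])]
```

View pics/ov_top.png

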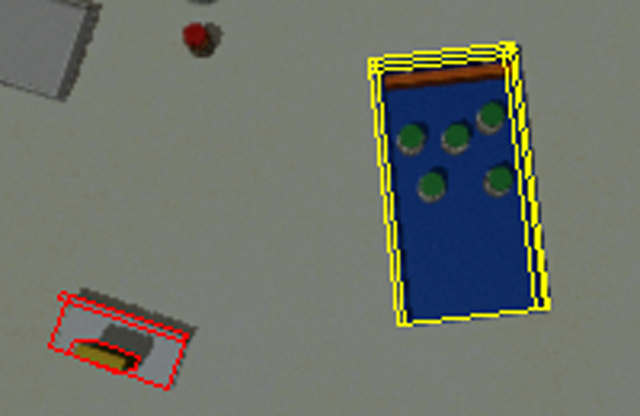

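View pics/ov_side.png

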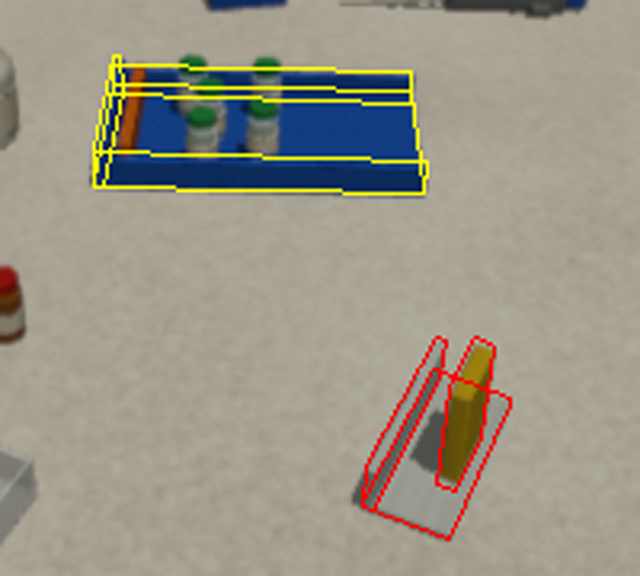

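>>> send_rows --rows '[{"x": 16, "y": -36, "z": 0, "roll": -0.15}, {"x": 16, "y": -36, "z": 0, "roll": -0.15}, {"x": 16, "y": -36, "z": 0, "roll": -0.15}, {"x": 16, "y": -36, "z": 0, "roll": -0.15}, {"x": 16, "y": -36, "z": 0, "roll": -0.15}, {"x": 16, "y": -36, "z": -10, "roll": -0.15}, {"x": 16, "y": -36, "z": -15, "roll": -0.15}, {"x": 16, "y": -36, "z": -15, "roll": -0.15}, {"x": 16, "y": -36, "z": -15, "roll": -0.15}, {"x": 16, "y": -36, "z": -15, "roll": -0.147}]' --gripper -0.31

```text
t: 2.2
tool_pos: [0.4164, 0.2091, 0.1694]
eef_rot: [[0.345, 0.001, -0.938], [0.938, 0.001, 0.345], [0.001, -1.0, -0.001]]
contact_force: [1.1, -0.1, -0.3]
grip_width: 0.0299
```

```bash
cat > lk.py <<'E'
from h import *
import sys
def st():
    s=arm.read_state(); R=s['eef_rot']
    print('t',round(s['t'],2),'tcp',s['tool_pos'].round(4),'a',np.degrees(np.arctan2(R[1,2],R[0,2])).round(2),'F',s['contact_force'].round(2),'T',s['wrist_torque'].round(2),'w',round(s['grip_width'],4),'j',s['joint_pos'].round(1),'tilt',R[2].round(4)); return s
E
python3 - <<'E'
from lk import *
s=st(); im=arm.grab_frame('wrist'); cv2.imwrite('pics/w1.png',im[:,:,::-1])
C=cam('wrist',s)
r=arm.outline_of('bar','wrist'); print([(q['confidence'],q['region'].sum()) for q in r])
m=r[0]['region']; np.save('wbar.npy',m)
for p0 in([.4275,.2046,-.355],):
    b=fit([(C,m)],BAR,p0); print(np.round(b[0],4),np.degrees(b[0][2]),b[1])
for th in('bar','bar_handle'): print(th,[(round(q['confidence'],2),px(q['at']).round(1)) for q in arm.tip_of(th,'wrist')], proj(C,place(np.array([[-.012,0,.05]]) if 'h' in th else np.zeros((1,3)),*b[0])))
im=im[:,:,::-1].copy()
for bb in BAR: cv2.polylines(im,[cv2.convexHull(proj(C,place(bb,*b[0])).astype(np.float32)).astype(np.int32)],1,(0,0,255),1)
cv2.imwrite('pics/w1o.png',im)
E
```

```text
t 2.2 tcp [0.4164 0.2091 0.1694] a 159.8 F [ 1.12 -0.15 -0.34] T [ 0.11 -0.15  0.01] w 0.0299 j [ 46.7  10.5 -27.1   0.  -52.4 -66.9] tilt [ 9.e-04 -1.e+00 -5.e-04]
[(0.74, np.int64(5352))]
[ 0.4265  0.204  -0.3565] -20.42809519485206 0.027666892856359482
bar [(0.62, array([305.2, 187.4]))] [[306.5655599  189.12330346]]
bar_handle [(0.85, array([316.4, 202.2])), (0.48, array([84.9, 36.8]))] [[317.97886919 201.8852993 ]]
```

View pics/w1o.png

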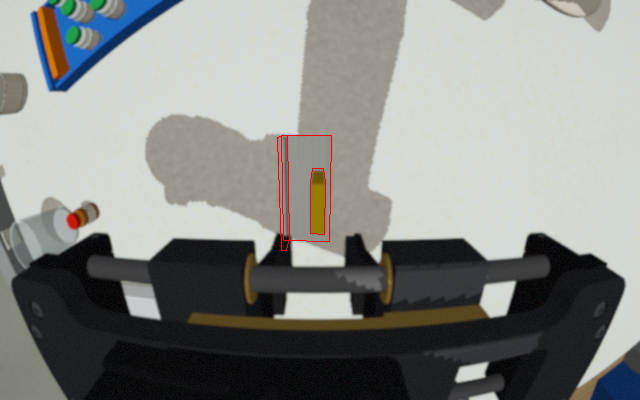

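>>> send_rows --rows '[{"x": -1, "y": -1, "z": -14, "roll": -0.004}, {"x": 0, "y": 0, "z": -18, "roll": 0}, {"x": 0, "y": 0, "z": -18, "roll": 0}, {"x": 0, "y": 0, "z": -18, "roll": 0}, {"x": 0, "y": 0, "z": -18, "roll": 0}, {"x": 0, "y": 0, "z": -15, "roll": 0}, {"x": 0, "y": 0, "z": -10, "roll": 0}, {"x": 0, "y": 0, "z": -5, "roll": 0}, {"x": 0, "y": 0, "z": -3, "roll": 0}, {"x": 0, "y": 0, "z": 0, "roll": 0}]' --gripper -0.31

```text
t: 3.65
tool_pos: [0.415, 0.2094, 0.0507]
eef_rot: [[0.345, 0.0, -0.939], [0.939, 0.0, 0.345], [0.0, -1.0, -0.0]]
contact_force: [-1.2, 0.3, 0.4]
grip_width: 0.0299
```

>>> send_rows --rows '[{"x": 0, "y": 0, "z": 0, "roll": 0}, {"x": 0, "y": 0, "z": 0, "roll": 0}, {"x": 0, "y": 0, "z": 0, "roll": 0}, {"x": 0, "y": 0, "z": 0, "roll": 0}, {"x": 0, "y": 0, "z": 0, "roll": 0}, {"x": 0, "y": 0, "z": 0, "roll": 0}, {"x": 0, "y": 0, "z": 0, "roll": 0}, {"x": 0, "y": 0, "z": 0, "roll": 0}, {"x": 0, "y": 0, "z": 0, "roll": 0}, {"x": 0, "y": 0, "z": 0, "roll": 0}]' --gripper -1 --squeeze 50

```text
t: 4.9
tool_pos: [0.415, 0.2093, 0.0507]
eef_rot: [[0.345, 0.0, -0.939], [0.939, 0.0, 0.345], [0.0, -1.0, -0.0]]
contact_force: [0.2, -1.1, 3.1]
grip_width: 0.0116
```

```bash
python3 - <<'E'
from lk import *
s=st(); im=arm.grab_frame('wrist'); cv2.imwrite('pics/w2.png',im[:,:,::-1])
E
```

```text
t 4.9 tcp [0.415  0.2093 0.0507] a 159.84 F [ 0.24 -1.12  3.12] T [-0.03 -0.31 -0.04] w 0.0116 j [ 46.9  20.7 -35.2   0.  -34.1 -67. ] tilt [ 2.e-04 -1.e+00 -2.e-04]
```

View pics/w2.png

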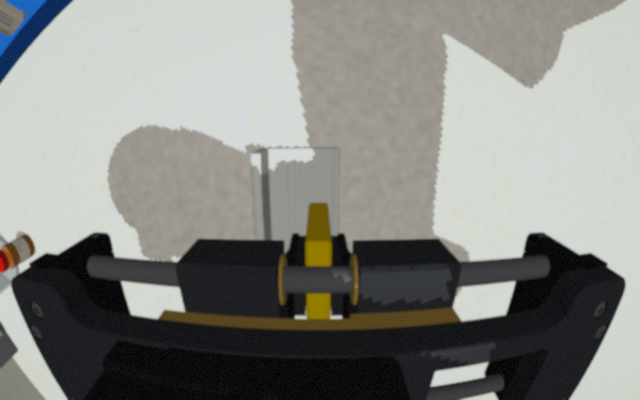

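>>> send_rows --rows '[{"x": 0, "y": 0, "z": 10, "roll": 0}, {"x": 0, "y": 0, "z": 25, "roll": 0}, {"x": 0, "y": -10, "z": 30, "roll": 0}, {"x": 5, "y": -40, "z": 15, "roll": 0.06}, {"x": 8, "y": -55, "z": 0, "roll": 0.08}, {"x": 10, "y": -60, "z": 0, "roll": 0.08}, {"x": 10, "y": -60, "z": 0, "roll": 0.08}, {"x": 8, "y": -50, "z": 0, "roll": 0.08}, {"x": 5, "y": -30, "z": 0, "roll": 0.06}, {"x": 2, "y": -14, "z": 0, "roll": 0}]'

```text
t: 6.2
tool_pos: [0.4622, -0.1111, 0.1303]
eef_rot: [[-0.085, -0.001, -0.996], [0.996, 0.0, -0.085], [0.0, -1.0, 0.001]]
contact_force: [-0.4, -0.2, -1.8]
grip_width: 0.0118
```

```bash
python3 - <<'E'
from lk import *
import pickle
D={}
for n in('wrist','top','side'):
    s=st(); im=arm.grab_frame(n); cv2.imwrite(f'pics/{n}3.png',im[:,:,::-1]); D[n,'s']=s
    for th in('tray','bar','fence'):
        r=arm.outline_of(th,n); print(n,th,[(round(q['confidence'],2),q['region'].sum(),np.round(q['extent'],3)) for q in r[:2]])
        if r: D[n,th]=r[0]['region']
pickle.dump(D,open('d3.pkl','wb'))
E
```

```text
t 6.2 tcp [ 0.4622 -0.1111  0.1303] a -175.12 F [-0.4  -0.25 -1.8 ] T [ 0.06 -0.    0.  ] w 0.0118 j [  6.1  14.4 -28.7  -0.  -47.   -1.2] tilt [ 4.0e-04 -1.0e+00  1.3e-03]
wrist tray [(0.77, np.int64(15416), array([0.339, 0.485, 0.4  , 0.331]))]
wrist bar [(0.69, np.int64(9180), array([0.46 , 0.58 , 0.149, 0.433])), (0.65, np.int64(3362), array([0.057, 0.52 , 0.113, 0.151]))]
wrist fence []
t 6.4 tcp [ 0.4624 -0.1093  0.1304] a -174.98 F [ 0.05  0.66 -2.16] T [ 0.14 -0.03 -0.01] w 0.0119 j [  6.3  14.3 -28.8  -0.  -47.   -1.3] tilt [ 4.e-04 -1.e+00  7.e-04]
top tray [(0.76, np.int64(1467), array([0.534, 0.469, 0.074, 0.143]))]
top bar []
top fence [(0.67, np.int64(176), array([0.533, 0.435, 0.068, 0.019]))]
t 6.6 tcp [ 0.4628 -0.1089  0.1306] a -174.88 F [-0.5   0.04 -2.37] T [0.09 0.01 0.02] w 0.0119 j [  6.4  14.3 -28.7  -0.  -47.   -1.3] tilt [ 1.e-04 -1.e+00  0.e+00]
side tray [(0.6, np.int64(3109), array([0.505, 0.501, 0.163, 0.116]))]
side bar [(0.82, np.int64(682), array([0.568, 0.424, 0.038, 0.116])), (0.68, np.int64(3926), array([0.326, 0.816, 0.136, 0.186]))]
side fence [(0.48, np.int64(109), array([0.44 , 0.49 , 0.009, 0.075]))]
```

View pics/wrist3.png

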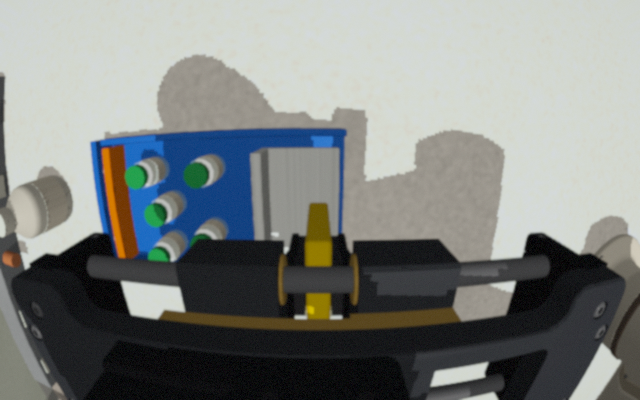

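View pics/side3.png

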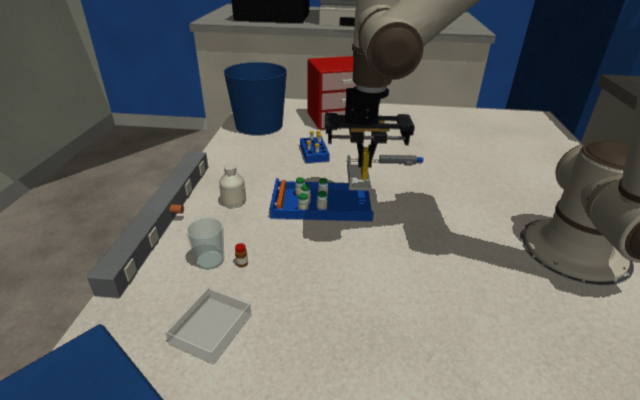

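```bash
python3 - <<'E'
from lk import *
import pickle
s=st(); im=arm.grab_frame('wrist'); pickle.dump((s,im),open('w4.pkl','wb'))
C=cam('wrist',s)
bgr=im[:,:,::-1]
cr=bgr[110:260,80:360]
cv2.imwrite('pics/w4z.png',cv2.resize(cr,None,fx=2.85,fy=2.85,interpolation=cv2.INTER_CUBIC))
tp=[.5496,-.1030,np.radians(5)]
o=bgr.copy()
for b in TRAY: cv2.polylines(o,[cv2.convexHull(proj(C,place(b,*tp)).astype(np.float32)).astype(np.int32)],1,(0,255,255),1)
th=np.arctan2(-s['eef_rot'][1,2],-s['eef_rot'][0,2]); x=s['tool_pos']+0
bp=[x[0]+.012*np.cos(th),x[1]+.012*np.sin(th),th,x[2]-.0507]
bp[0]+=.0009*np.sin(th); bp[1]-=.0009*np.cos(th)
for b in BAR: cv2.polylines(o,[cv2.convexHull(proj(C,place(b,*bp)).astype(np.float32)).astype(np.int32)],1,(0,0,255),1)
cv2.imwrite('pics/w4o.png',cv2.resize(o[110:260,80:360],None,fx=2.85,fy=2.85,interpolation=cv2.INTER_CUBIC))
E
```

```text
t 6.8 tcp [ 0.4628 -0.1093  0.1306] a -174.91 F [-0.08  0.15 -2.4 ] T [0.04 0.01 0.04] w 0.0117 j [  6.3  14.3 -28.7  -0.  -47.   -1.2] tilt [ 0. -1. -0.]
```

View pics/w4z.png

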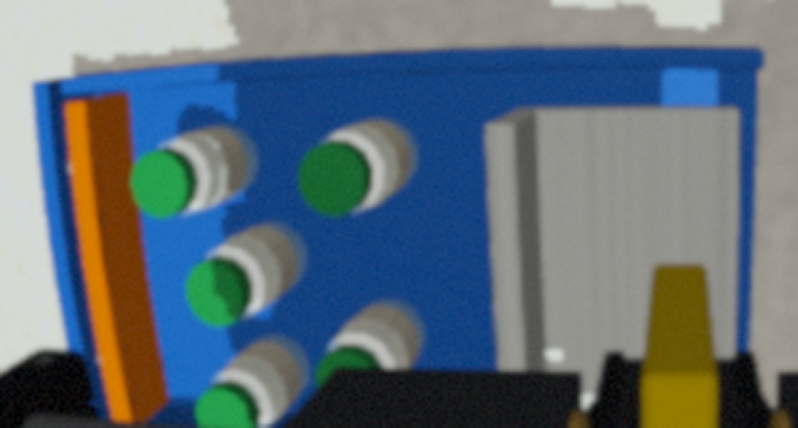

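View pics/w4o.png

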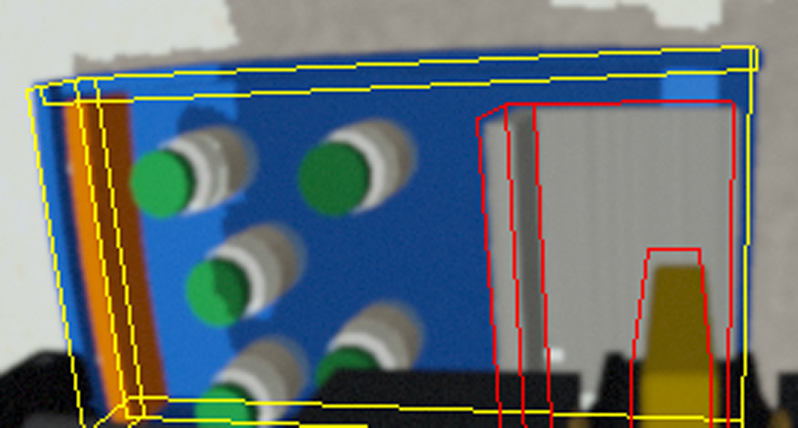

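```bash
cat > f4.py <<'E'
from lk import *
import pickle
from scipy.optimize import least_squares
s,im=pickle.load(open('w4.pkl','rb'))
Z=lambda a:np.array(a)/2.85+[80,110]-[.3,.3]
tray=[((-110,66,26),Z((764,49))),((130,66,34),Z((36,84))),((105,58,34),Z((127,94)))]
bar=[((-25,56,6),Z((739,107))),((25,56,32),Z((486,123))),((19,56,32),Z((517,122)))]
hand=[((-18,22,72),Z((703,266))),((-6,22,72),Z((656,266)))]
C0=cam('wrist',s)
R0=s['eef_rot']; th0=np.arctan2(-R0[1,2],-R0[0,2]); T=s['tool_pos']
def unpack(p):
    C=dict(C0); dR=cv2.Rodrigues(p[3:6])[0]; C['R']=dR@C0['R']; C['t']=dR@C0['t']+p[:3]
    th=th0+p[7]; c,sn=np.cos(th),np.sin(th)
    ox,oy=.012,p[6]
    bp=[T[0]+ox*c-oy*sn,T[1]+ox*sn+oy*c,th,T[2]-.0507+p[8]]
    return C,bp,[p[9],p[10],p[11]]
prior=np.array([0,0,0,0,0,0,-.0009,0,0,.5496,-.1030,np.radians(5.0)])
sig=np.array([.002]*3+[.006]*3+[.003,.006,.0007,.002,.002,.008])
def res(p,full=False):
    C,bp,tp=unpack(p); r=[]
    for o,u in tray: r.append((proj(C,place(np.array([o])/1000,*tp))[0]-u)/.8)
    for o,u in bar+hand: r.append((proj(C,place(np.array([o])/1000,*bp))[0]-u)/.8)
    if full: return np.array(r)
    return np.concatenate([np.ravel(r),(p-prior)/sig])
r=least_squares(res,prior,x_scale=sig)
cov=np.linalg.inv(r.jac.T@r.jac); C,bp,tp=unpack(r.x)
if __name__=='__main__':
    print('cam',(r.x[:3]*1000).round(2),np.degrees(r.x[3:6]).round(2))
    print('bar oy',r.x[6]*1000,'dyaw',np.degrees(r.x[7]),'dz',r.x[8]*1000,'tray',r.x[9:11].round(4),np.degrees(r.x[11]))
    print('sig',np.sqrt(np.diag(cov)).round(4)); print(res(r.x,True).round(1))
    dx=np.array(bp[:2])-tp[:2]; c,sn=np.cos(tp[2]),np.sin(tp[2])
    print('bar in tray x,y mm',(1000*(c*dx[0]+sn*dx[1])).round(2),(1000*(-sn*dx[0]+c*dx[1])).round(2),'rel yaw',np.degrees(bp[2]-tp[2]).round(2))
E
python3 f4.py
```

```text
cam [  4.6   -1.95 -18.29] [22.05  0.27  5.21]
bar oy -10.22796551344916 dyaw -7.225199738173279 dz -0.22348753727895973 tray [ 0.5602 -0.1127] 9.584911892113626
sig [0.0008 0.0013 0.0012 0.0041 0.004  0.0043 0.0014 0.0051 0.0006 0.0008
 0.0014 0.0052]
[[ -1.9   6.7]
 [ 12.9   4.2]
 [ -7.4 -11.2]
 [ -8.1  28.3]
 [  0.4  29.6]
 [ -1.1  32.3]
 [  9.2 -27.8]
 [ -4.2 -34.7]]
bar in tray x,y mm -85.74 7.1 rel yaw -11.72
```

```bash
python3 - <<'E'
from f4 import *
C,bp,tp=unpack(prior)
for L,po in((tray,tp),(bar+hand,bp)):
    for o,u in L: print(o,(proj(C,place(np.array([o])/1000,*po))[0]-[80,110])*2.85, (u-[80,110])*2.85)
for o in [(-18,22,72),(-6,22,72),(-18,-22,72),(-6,-22,72),(-18,22,6),(-6,22,6),(25,56,0),(-25,56,0)]: print(o,((proj(C,place(np.array([o])/1000,*bp))[0]-[80,110])*2.85).round(0))
E
```

```text
(-110, 66, 26) [746.3613566  471.16735664] [763.145  48.145]
(130, 66, 34) [ 88.16522377 449.49618514] [35.145 83.145]
(105, 58, 34) [134.92601817 435.30177999] [126.145  93.145]
(-25, 56, 6) [725.01124168 550.05789712] [738.145 106.145]
(25, 56, 32) [515.54248638 607.88733865] [485.145 122.145]
(19, 56, 32) [540.7834141  608.99308537] [516.145 121.145]
(-18, 22, 72) [706.87433685 599.82338669] [702.145 265.145]
(-6, 22, 72) [637.72922613 599.67186519] [655.145 265.145]
(-18, 22, 72) [707. 600.]
(-6, 22, 72) [638. 600.]
(-18, -22, 72) [711. 368.]
(-6, -22, 72) [632. 368.]
(-18, 22, 6) [699. 433.]
(-6, 22, 6) [649. 433.]
(25, 56, 0) [535. 535.]
(-25, 56, 0) [724. 537.]
```

```bash
sed -i 's/,66,26)/,-66,26)/;s/,66,34)/,-66,34)/;s/,58,34)/,-58,34)/;s/,56,/,-56,/g;s/,22,72/,-22,72/g' f4.py; python3 f4.py; python3 - <<'E'
from f4 import *
C,bp,tp=unpack(prior)
for o in [(-18,-22,72),(-6,-22,72),(-18,-22,6),(-6,-22,6),(25,-56,0),(-25,-56,0)]: print(o,((proj(C,place(np.array([o])/1000,*bp))[0]-[80,110])*2.85).round(0))
E
```

```text
cam [  3.27 -13.26  17.81] [-2.95 -0.66 -1.48]
bar oy -4.948840211115815 dyaw 2.1056699267626 dz -4.637378180413998 tray [ 0.549  -0.1101] 3.7928447182172067
sig [0.0007 0.0014 0.001  0.0049 0.0043 0.0043 0.0013 0.0051 0.0007 0.0009
 0.0014 0.005 ]
[[-3.2 -0.6]
 [10.7 -0.7]
 [-5.2  2.5]
 [-8.4 -9.5]
 [ 4.4 -8.7]
 [ 2.7 -9.3]
 [ 4.7 10.1]
 [-4.8 12. ]]
bar in tray x,y mm -73.67 2.27 rel yaw 3.4
(-18, -22, 72) [711. 368.]
(-6, -22, 72) [632. 368.]
(-18, -22, 6) [701. 256.]
(-6, -22, 6) [647. 256.]
(25, -56, 0) [510. 103.]
(-25, -56, 0) [732. 102.]
```

```bash
python3 - <<'E'
s=open('f4.py').read().split('\n')
for i,l in enumerate(s):
    if l.startswith('tray='): s[i]="tray=[((-110,-66,0),Z((764,48))),((-110,-66,26),Z((764,70))),((130,-66,0),Z((37,82))),((105,-58,6),Z((127,94)))]"
    if l.startswith('bar='): s[i]="bar=[((-25,-56,0),Z((739,107))),((25,-56,32),Z((486,123))),((19,-56,32),Z((517,122))),((25,-56,0),Z((510,107)))]"
    if l.startswith('hand='): s[i]="hand=[((-18,-22,72),Z((718,375))),((-6,-22,72),Z((642,375))),((-18,-22,6),Z((703,266))),((-6,-22,6),Z((656,266)))]"
open('f4.py','w').write('\n'.join(s))
E
python3 f4.py
```

```text
cam [ 4.62  1.46 -6.32] [-0.36 -1.2   0.12]
bar oy -1.4812360344097768 dyaw -0.2917978250844324 dz -2.4465718456676746 tray [ 0.5489 -0.1031] 4.444340712628906
sig [0.0006 0.0014 0.0009 0.0041 0.0035 0.0041 0.0013 0.0048 0.0006 0.0007
 0.0014 0.0047]
[[-4.6  4. ]
 [-0.4 -4.4]
 [14.  -1.5]
 [-5.6  1.8]
 [-0.4 -0.2]
 [-2.1 -1.1]
 [-1.7 -0.8]
 [ 0.1 -0.6]
 [ 3.2  2. ]
 [ 0.9  1.9]
 [ 0.7 -1. ]
 [-2.7 -1.2]]
bar in tray x,y mm -74.28 -0.95 rel yaw 0.35
```

```bash
python3 - <<'E'
from f4 import *
C,bp,tp=unpack(prior)
for o in [(-110,-66,0),(-110,-66,26),(-110,-60,26),(-110,-60,6),(130,-66,0),(130,-66,34),(124,-66,34),(130,-66,26),(124,-60,26),(124,-60,6),(105,-58,6),(105,-58,34),(124,-66,26)]: print(o,((proj(C,place(np.array([o])/1000,*tp))[0]-[80,110])*2.85).round(0))
g=im[100:170,80:180,::-1]; cv2.imwrite('pics/z5.png',cv2.resize(g,None,fx=7,fy=7,interpolation=cv2.INTER_CUBIC))
g=im[115:165,290:360,::-1]; cv2.imwrite('pics/z6.png',cv2.resize(g,None,fx=10,fy=10,interpolation=cv2.INTER_CUBIC))
E
```

```text
(-110, -66, 0) [750.  47.]
(-110, -66, 26) [757.  50.]
(-110, -60, 26) [757.  71.]
(-110, -60, 6) [751.  67.]
(130, -66, 0) [85. 79.]
(130, -66, 34) [27. 89.]
(124, -66, 34) [40. 87.]
(130, -66, 26) [42. 86.]
(124, -60, 26) [ 55. 102.]
(124, -60, 6) [88. 96.]
(105, -58, 6) [129.  98.]
(105, -58, 34) [ 83. 107.]
(124, -66, 26) [54. 85.]
```

View pics/z5.png

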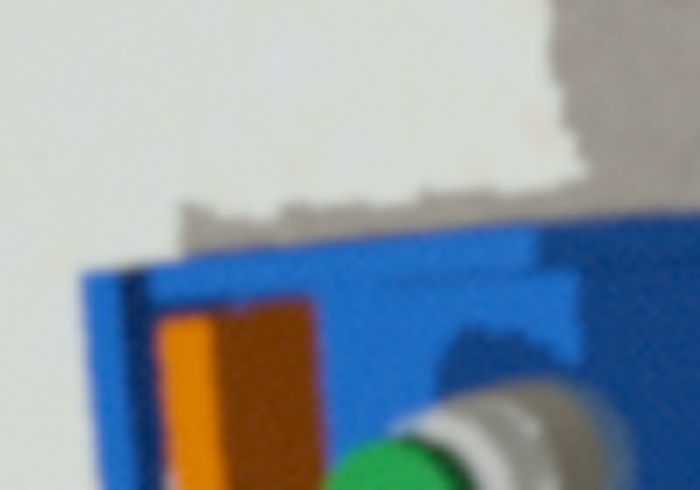

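View pics/z6.png

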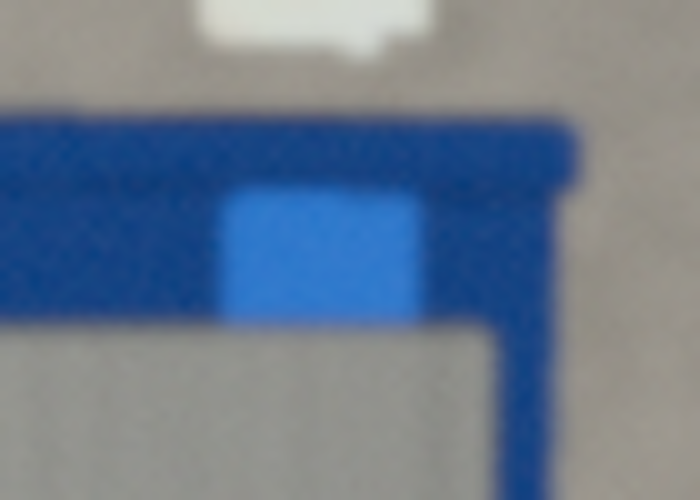

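```bash
python3 - <<'E'
s=open('f4.py').read().split('\n')
for i,l in enumerate(s):
    if l.startswith('tray='): s[i]="A=lambda *a:np.array(a)-.5\ntray=[((-110,-66,26),A(347.8,127)),((-110,-60,26),A(347.8,133.8)),((130,-66,34),A(91.9,138.9)),((124,-66,34),A(97.4,138.6)),((105,-58,6),A(124.7,142.6)),((105,-58,34),A(111,143.9))]"
open('f4.py','w').write('\n'.join(s))
E
python3 f4.py
```

```text
cam [ 1.18 -0.93  0.08] [-0.21 -0.06  0.21]
bar oy 0.4314177113339253 dyaw -0.09419401568158661 dz 0.5167170512731523 tray [ 0.5495 -0.1045] 4.8251625813147925
sig [0.0006 0.0014 0.0008 0.0042 0.0035 0.0041 0.0013 0.0048 0.0006 0.0007
 0.0014 0.0045]
[[ 0.3 -0.4]
 [ 0.1  0.3]
 [-0.8 -0.2]
 [-2.3 -0.5]
 [ 2.7 -0.5]
 [-0.4  1.5]
 [-0.2  0.6]
 [-0.4  0.5]
 [-0.4  0.7]
 [ 2.5  0.7]
 [ 0.2  0.2]
 [-1.   0. ]
 [ 1.4 -1.5]
 [-1.6 -1.7]]
bar in tray x,y mm -74.76 2.92 rel yaw 0.17
```

>>> send_rows --rows '[{"x": 0.2, "y": -2.9, "z": -5, "roll": -0.003}, {"x": 0, "y": 0, "z": -8, "roll": 0}, {"x": 0, "y": 0, "z": -8, "roll": 0}, {"x": 0, "y": 0, "z": -8, "roll": 0}, {"x": 0, "y": 0, "z": -8, "roll": 0}, {"x": 0, "y": 0, "z": -6, "roll": 0}, {"x": 0, "y": 0, "z": -5, "roll": 0}, {"x": 0, "y": 0, "z": 0, "roll": 0}, {"x": 0, "y": 0, "z": 0, "roll": 0}, {"x": 0, "y": 0, "z": 0, "roll": 0}]'

```text
t: 8.1
tool_pos: [0.4633, -0.1127, 0.0828]
eef_rot: [[-0.085, 0.001, -0.996], [0.996, 0.0, -0.085], [-0.0, -1.0, -0.001]]
contact_force: [-0.4, 0.2, -2.7]
grip_width: 0.0115
```

```bash
python3 - <<'E'
from lk import *
import pickle
s=st(); im=arm.grab_frame('wrist'); pickle.dump((s,im),open('w5.pkl','wb'))
g=im[100:270,80:370,::-1]; cv2.imwrite('pics/w5z.png',cv2.resize(g,None,fx=2.75,fy=2.75,interpolation=cv2.INTER_CUBIC))
g=im[115:165,290:360,::-1]; cv2.imwrite('pics/w5y.png',cv2.resize(g,None,fx=10,fy=10,interpolation=cv2.INTER_CUBIC))
E
```

```text
t 8.1 tcp [ 0.4633 -0.1127  0.0828] a -175.13 F [-0.39  0.17 -2.66] T [ 0.1  -0.03  0.03] w 0.0115 j [  5.9  18.5 -31.7   0.  -39.8  -1. ] tilt [-0.e+00 -1.e+00 -7.e-04]
```

View pics/w5z.png

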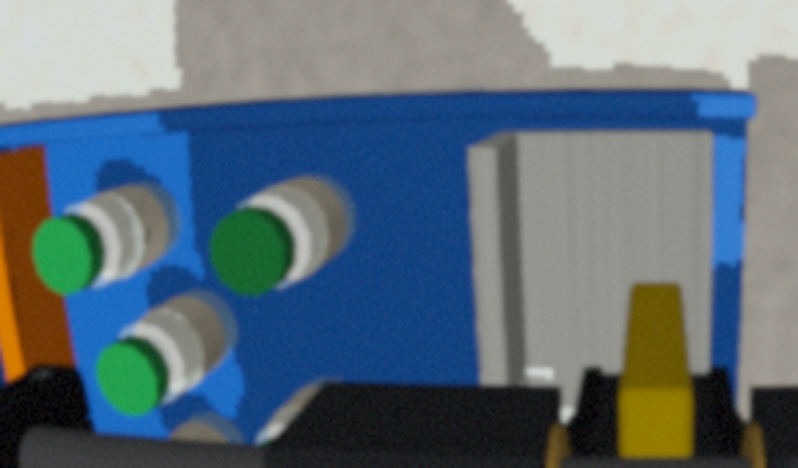

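View pics/w5y.png

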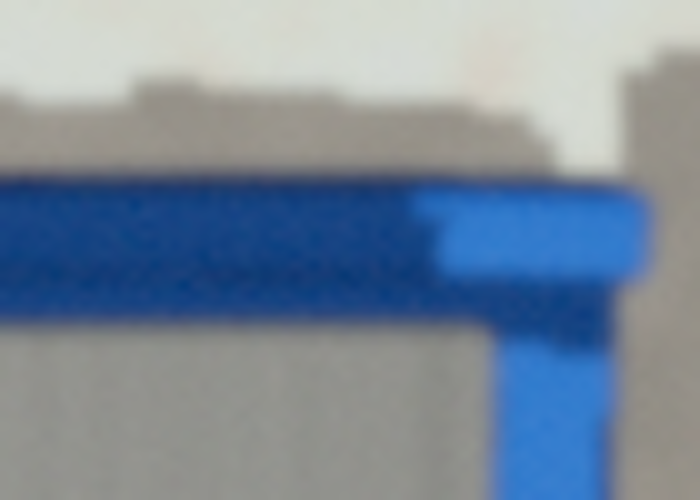

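>>> send_rows --rows '[{"x": 0, "y": 0.6, "z": -3, "roll": 0}, {"x": 0, "y": 0, "z": -5, "roll": 0}, {"x": 0, "y": 0, "z": -5, "roll": 0}, {"x": 0, "y": 0, "z": -5, "roll": 0}, {"x": 0, "y": 0, "z": -4, "roll": 0}, {"x": 0, "y": 0, "z": -2, "roll": 0}, {"x": 0, "y": 0, "z": -1, "roll": 0}, {"x": 0, "y": 0, "z": -0.5, "roll": 0}, {"x": 0, "y": 0, "z": 0, "roll": 0}, {"x": 0, "y": 0, "z": 0, "roll": 0}]'

```text
t: 9.4
tool_pos: [0.4632, -0.1121, 0.0572]
eef_rot: [[-0.085, 0.0, -0.996], [0.996, 0.0, -0.085], [0.0, -1.0, -0.0]]
contact_force: [-1.0, 0.2, -1.8]
grip_width: 0.0118
```

```bash
python3 - <<'E'
from lk import *
import pickle
s=st(); im=arm.grab_frame('wrist'); s=st(); pickle.dump((s,im),open('w6.pkl','wb'))
g=im[100:270,80:370,::-1]; cv2.imwrite('pics/w6z.png',cv2.resize(g,None,fx=2.75,fy=2.75,interpolation=cv2.INTER_CUBIC))
E
```

```text
t 9.4 tcp [ 0.4632 -0.1121  0.0572] a -175.13 F [-1.03  0.19 -1.85] T [ 0.   -0.04 -0.03] w 0.0118 j [  6.   20.9 -33.2   0.  -35.9  -1.1] tilt [ 0.e+00 -1.e+00 -3.e-04]
t 9.45 tcp [ 0.4631 -0.1121  0.0571] a -175.13 F [-0.24 -0.03 -2.26] T [ 0.03 -0.01  0.04] w 0.0117 j [  6.   20.9 -33.2  -0.  -35.9  -1.1] tilt [ 0.e+00 -1.e+00 -2.e-04]
```

View pics/w6z.png

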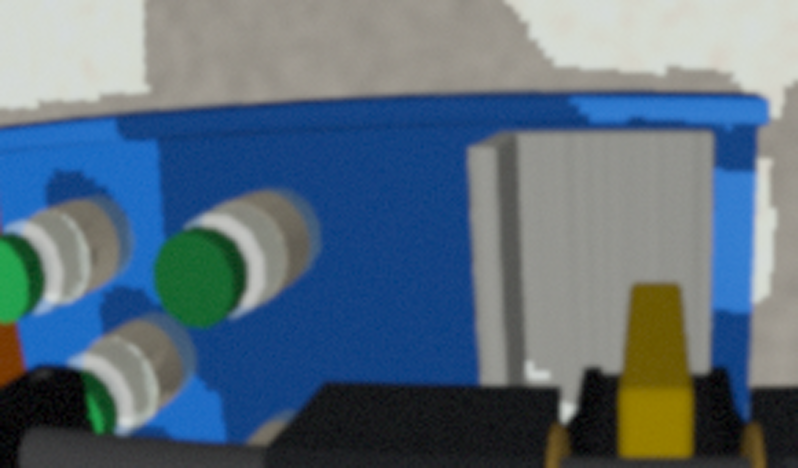

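>>> send_rows --rows '[{"x": 0, "y": 0, "z": -0.2, "roll": 0}, {"x": 0, "y": 0, "z": -0.2, "roll": 0}, {"x": 0, "y": 0, "z": -0.1, "roll": 0}, {"x": 0, "y": 0, "z": -0.1, "roll": 0}, {"x": 0, "y": 0, "z": 0, "roll": 0}, {"x": 0, "y": 0, "z": 0, "roll": 0}, {"x": 0, "y": 0, "z": 0, "roll": 0}, {"x": 0, "y": 0, "z": 0, "roll": 0}, {"x": 0, "y": 0, "z": 0, "roll": 0}, {"x": 0, "y": 0, "z": 0, "roll": 0}]'

```text
t: 10.7
tool_pos: [0.4631, -0.1122, 0.0567]
eef_rot: [[-0.085, 0.0, -0.996], [0.996, -0.0, -0.085], [-0.0, -1.0, -0.0]]
contact_force: [-2.3, 1.0, 4.5]
grip_width: 0.0117
```

```bash
python3 - <<'E'
from lk import *
for i in range(3): s=st(); arm.grab_frame('side')
E
```

```text
t 10.7 tcp [ 0.4631 -0.1122  0.0567] a -175.12 F [-2.29  0.98  4.46] T [-0.01  0.53 -0.  ] w 0.0117 j [  6.   20.9 -33.2   0.  -35.8  -1.1] tilt [-1.e-04 -1.e+00 -1.e-04]
t 10.75 tcp [ 0.4631 -0.1121  0.0567] a -175.12 F [-3.02 -0.13  5.17] T [-0.01  0.53  0.02] w 0.0118 j [  6.   21.  -33.2   0.  -35.8  -1.1] tilt [-1.e-04 -1.e+00 -1.e-04]
t 10.8 tcp [ 0.4631 -0.1121  0.0567] a -175.12 F [-2.05 -0.76  5.79] T [0.02 0.55 0.03] w 0.0116 j [  6.   20.9 -33.2   0.  -35.8  -1.1] tilt [-1.e-04 -1.e+00 -1.e-04]
```

>>> send_rows --rows '[{"x": 1, "y": 0.1, "z": 0.2, "roll": 0}, {"x": 3, "y": 0.25, "z": 0, "roll": 0}, {"x": 4, "y": 0.34, "z": 0, "roll": 0}, {"x": 4, "y": 0.34, "z": 0, "roll": 0}, {"x": 4, "y": 0.34, "z": 0, "roll": 0}, {"x": 4, "y": 0.34, "z": 0, "roll": 0}, {"x": 4, "y": 0.34, "z": 0, "roll": 0}, {"x": 4, "y": 0.34, "z": 0, "roll": 0}, {"x": 4, "y": 0.34, "z": 0, "roll": 0}, {"x": 4, "y": 0.34, "z": 0, "roll": 0}]'

```text
t: 12.1
tool_pos: [0.4904, -0.1099, 0.0573]
eef_rot: [[-0.084, -0.02, -0.996], [0.996, -0.001, -0.084], [0.0, -1.0, 0.02]]
contact_force: [-10.7, -0.6, 13.5]
grip_width: 0.0113
```

```bash
python3 - <<'E'
from lk import *
im=arm.grab_frame('wrist'); s=st()
g=im[100:270,80:370,::-1]; cv2.imwrite('pics/w7.png',cv2.resize(g,None,fx=2.75,fy=2.75,interpolation=cv2.INTER_CUBIC))
im=arm.grab_frame('side'); s=st()
g=im[150:240,250:400,::-1]; cv2.imwrite('pics/s7.png',cv2.resize(g,None,fx=5,fy=5,interpolation=cv2.INTER_CUBIC))
E
```

```text
t 12.15 tcp [ 0.4958 -0.1094  0.057 ] a -175.16 F [ 1.37  0.44 -1.76] T [ 0.08 -0.3  -0.  ] w 0.0116 j [  5.9  23.4 -28.6  -0.  -38.4  -1. ] tilt [ 1.0e-04 -1.0e+00  6.8e-03]
t 12.2 tcp [ 0.4988 -0.109   0.0568] a -175.14 F [ 0.68 -0.09 -1.06] T [ 0.12 -0.23 -0.01] w 0.0118 j [  5.9  23.5 -28.5  -0.  -38.   -1. ] tilt [ 1.e-04 -1.e+00 -2.e-04]
```

View pics/w7.png

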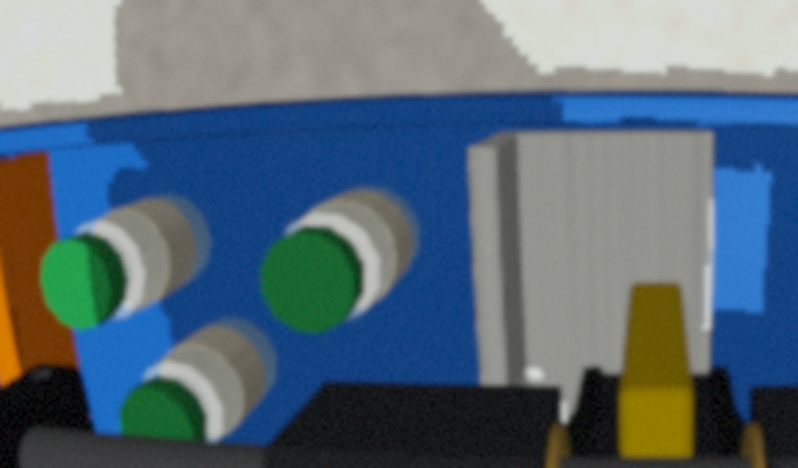

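View pics/s7.png

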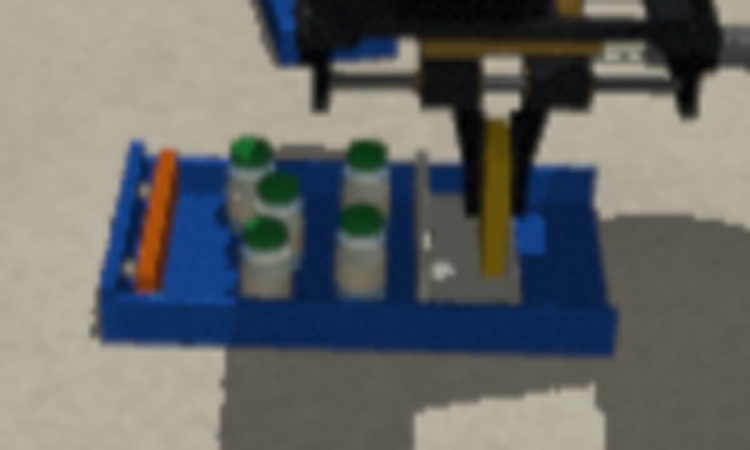

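>>> send_rows --rows '[{"x": 0, "y": 0, "z": 0.4, "roll": 0}, {"x": 1, "y": 0.08, "z": 0, "roll": 0}, {"x": 2, "y": 0.17, "z": 0, "roll": 0}, {"x": 3, "y": 0.25, "z": 0, "roll": 0}, {"x": 3, "y": 0.25, "z": 0, "roll": 0}, {"x": 3, "y": 0.25, "z": 0, "roll": 0}, {"x": 3, "y": 0.25, "z": 0, "roll": 0}, {"x": 3, "y": 0.25, "z": 0, "roll": 0}, {"x": 3, "y": 0.25, "z": 0, "roll": 0}, {"x": 3, "y": 0.25, "z": 0, "roll": 0}]'

```text
t: 13.45
tool_pos: [0.5233, -0.107, 0.057]
eef_rot: [[-0.085, 0.0, -0.996], [0.996, 0.0, -0.085], [0.0, -1.0, -0.0]]
contact_force: [-1.3, -0.9, -2.1]
grip_width: 0.0112
```

```bash
python3 - <<'E'
from lk import *
s=st()
im=arm.grab_frame('side'); s=st()
g=im[150:240,250:400,::-1]; cv2.imwrite('pics/s8.png',cv2.resize(g,None,fx=5,fy=5,interpolation=cv2.INTER_CUBIC))
E
```

```text
t 13.45 tcp [ 0.5233 -0.107   0.057 ] a -175.13 F [-1.33 -0.87 -2.07] T [0.06 0.01 0.02] w 0.0112 j [  5.9  25.2 -25.2  -0.  -39.6  -1. ] tilt [ 0.e+00 -1.e+00 -2.e-04]
t 13.5 tcp [ 0.5238 -0.1069  0.057 ] a -175.12 F [-0.09  0.4  -1.75] T [ 0.04 -0.01  0.04] w 0.0117 j [  5.9  25.3 -25.1   0.  -39.6  -1. ] tilt [-1.e-04 -1.e+00 -8.e-04]
```

View pics/s8.png

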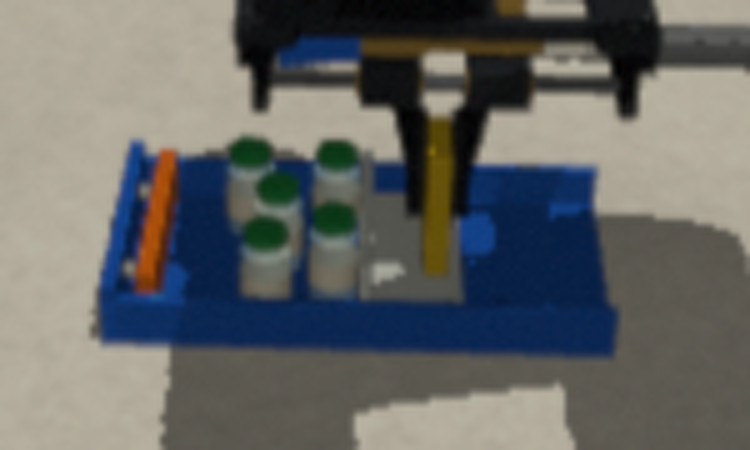

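>>> send_rows --rows '[{"x": 1, "y": 0.08, "z": 0.1, "roll": 0}, {"x": 2, "y": 0.17, "z": 0, "roll": 0}, {"x": 3, "y": 0.25, "z": 0, "roll": 0}, {"x": 3, "y": 0.25, "z": 0, "roll": 0}, {"x": 3, "y": 0.25, "z": 0, "roll": 0}, {"x": 3, "y": 0.25, "z": 0, "roll": 0}, {"x": 3, "y": 0.25, "z": 0, "roll": 0}, {"x": 3, "y": 0.25, "z": 0, "roll": 0}, {"x": 3, "y": 0.25, "z": 0, "roll": 0}, {"x": 3, "y": 0.25, "z": 0, "roll": 0}]'

```text
t: 14.75
tool_pos: [0.5502, -0.1048, 0.0571]
eef_rot: [[-0.085, -0.0, -0.996], [0.996, -0.0, -0.085], [-0.0, -1.0, 0.0]]
contact_force: [0.6, 1.2, -1.9]
grip_width: 0.0117
```

```bash
cat > p.py <<'E'
from lk import *
import sys
k=sys.argv[1]
s=st()
im=arm.grab_frame('side'); s=st(); T=s['tool_pos']
d=T[:2]-[.5495,-.1045]; c,sn=np.cos(.0842),np.sin(.0842)
print('face tray x',1000*(c*d[0]+sn*d[1])+37,'handle y',1000*(-sn*d[0]+c*d[1]))
g=im[150:240,250:400,::-1]; cv2.imwrite(f'pics/s{k}.png',cv2.resize(g,None,fx=5,fy=5,interpolation=cv2.INTER_CUBIC))
E
python3 p.py 9
```

```text
t 14.75 tcp [ 0.5502 -0.1048  0.0571] a -175.13 F [ 0.57  1.16 -1.89] T [ 0.    0.11 -0.  ] w 0.0117 j [  5.8  27.2 -21.4   0.  -41.4  -0.9] tilt [-0. -1.  0.]
t 14.8 tcp [ 0.5508 -0.1047  0.0572] a -175.12 F [ 0.45  0.04 -2.54] T [ 0.05 -0.03  0.  ] w 0.0114 j [  5.8  27.2 -21.4   0.  -41.4  -0.9] tilt [-1.e-04 -1.e+00 -6.e-04]
face tray x 38.23767765304923 handle y -0.32909802238699626
```

View pics/s9.png

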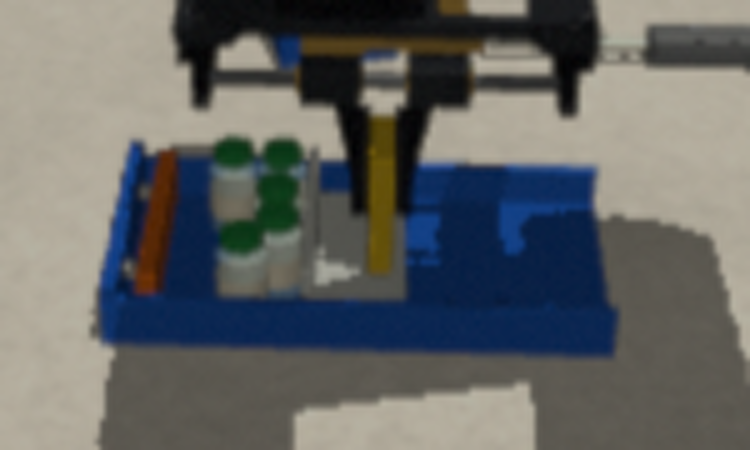

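>>> send_rows --rows '[{"x": 1, "y": 0.08, "z": 0, "roll": 0}, {"x": 2, "y": 0.17, "z": 0, "roll": 0}, {"x": 2, "y": 0.17, "z": 0, "roll": 0}, {"x": 2, "y": 0.17, "z": 0, "roll": 0}, {"x": 2, "y": 0.17, "z": 0, "roll": 0}, {"x": 2, "y": 0.17, "z": 0, "roll": 0}, {"x": 2, "y": 0.17, "z": 0, "roll": 0}, {"x": 2, "y": 0.17, "z": 0, "roll": 0}, {"x": 1, "y": 0.08, "z": 0, "roll": 0}, {"x": 1, "y": 0.08, "z": 0, "roll": 0}]'

```text
t: 16.05
tool_pos: [0.5671, -0.1033, 0.0571]
eef_rot: [[-0.085, -0.0, -0.996], [0.996, 0.0, -0.085], [0.0, -1.0, 0.0]]
contact_force: [-0.7, 0.6, -2.1]
grip_width: 0.0117
```

```bash
python3 p.py 10
```

```text
t 16.05 tcp [ 0.5671 -0.1033  0.0571] a -175.13 F [-0.67  0.59 -2.05] T [ 0.07  0.08 -0.02] w 0.0117 j [  5.8  28.4 -19.1  -0.  -42.5  -0.9] tilt [ 0.e+00 -1.e+00  1.e-04]
t 16.1 tcp [ 0.5673 -0.1033  0.0572] a -175.13 F [-0.17 -0.1  -2.84] T [ 0.09  0.07 -0.  ] w 0.0115 j [  5.8  28.4 -19.1   0.  -42.5  -0.9] tilt [-0.e+00 -1.e+00 -3.e-04]
face tray x 54.81869632072188 handle y -0.31392599219844847
```

View pics/s10.png

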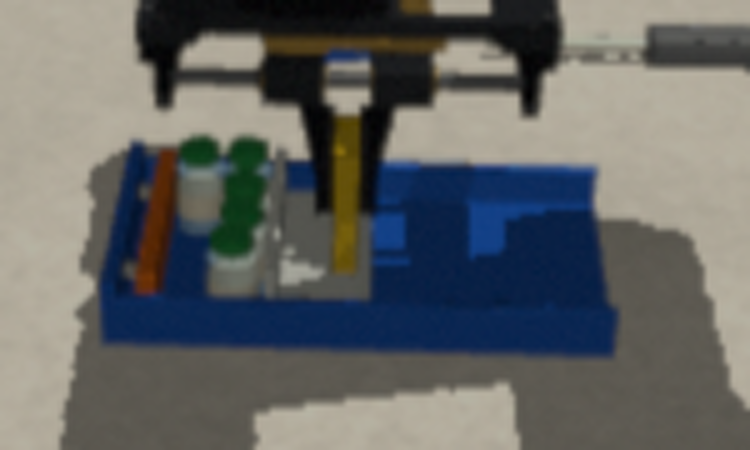

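>>> send_rows --rows '[{"x": 0.3, "y": 0.03, "z": 0, "roll": 0}, {"x": 0.3, "y": 0.03, "z": 0, "roll": 0}, {"x": 0.3, "y": 0.02, "z": 0, "roll": 0}, {"x": 0.3, "y": 0.03, "z": 0, "roll": 0}, {"x": 0.3, "y": 0.02, "z": 0, "roll": 0}, {"x": 0.3, "y": 0.03, "z": 0, "roll": 0}, {"x": 0.2, "y": 0.01, "z": 0, "roll": 0}, {"x": 0, "y": 0, "z": 0, "roll": 0}, {"x": 0, "y": 0, "z": 0, "roll": 0}, {"x": 0, "y": 0, "z": 0, "roll": 0}]'

```text
t: 17.35
tool_pos: [0.5691, -0.1031, 0.0572]
eef_rot: [[-0.085, 0.0, -0.996], [0.996, 0.0, -0.085], [0.0, -1.0, -0.0]]
contact_force: [0.3, -0.0, -1.4]
grip_width: 0.0118
```

```bash
python3 p.py 11
```

```text
t 17.35 tcp [ 0.5691 -0.1031  0.0572] a -175.13 F [ 0.34 -0.03 -1.36] T [ 0.05  0.11 -0.05] w 0.0118 j [  5.8  28.6 -18.8  -0.  -42.7  -0.9] tilt [ 0.e+00 -1.e+00 -1.e-04]
t 17.4 tcp [ 0.5691 -0.1032  0.0572] a -175.13 F [ 0.66  0.33 -2.26] T [0.03 0.03 0.02] w 0.0116 j [  5.8  28.5 -18.8   0.  -42.7  -0.9] tilt [-0.e+00 -1.e+00 -2.e-04]
face tray x 56.65242994539018 handle y -0.30743261424697516
```

View pics/s11.png

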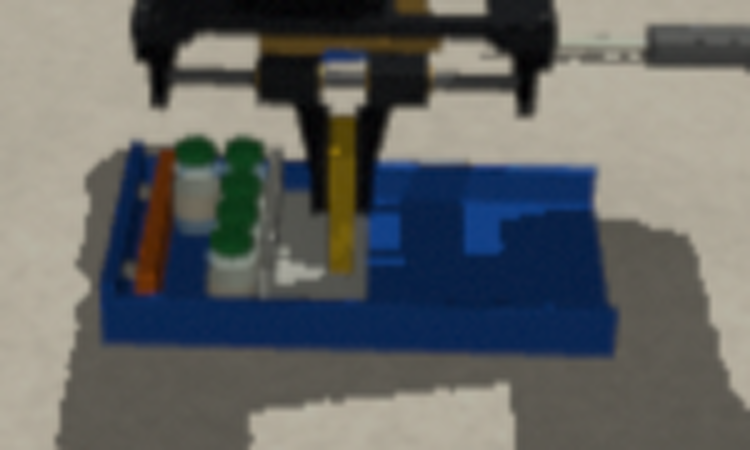

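>>> send_rows --rows '[{"x": 0.2, "y": 0.02, "z": 0, "roll": 0}, {"x": 0.2, "y": 0.02, "z": 0, "roll": 0}, {"x": 0.2, "y": 0.02, "z": 0, "roll": 0}, {"x": 0.2, "y": 0.01, "z": 0, "roll": 0}, {"x": 0.2, "y": 0.02, "z": 0, "roll": 0}, {"x": 0.2, "y": 0.01, "z": 0, "roll": 0}, {"x": 0, "y": 0, "z": 0, "roll": 0}, {"x": 0, "y": 0, "z": 0, "roll": 0}, {"x": 0, "y": 0, "z": 0, "roll": 0}, {"x": 0, "y": 0, "z": 0, "roll": 0}]'

```text
t: 18.65
tool_pos: [0.5698, -0.1031, 0.057]
eef_rot: [[-0.085, -0.001, -0.996], [0.996, 0.0, -0.085], [0.0, -1.0, 0.001]]
contact_force: [-3.9, -0.9, -0.6]
grip_width: 0.0113
```

```bash
python3 p.py 12
```

```text
t 18.65 tcp [ 0.5698 -0.1031  0.057 ] a -175.14 F [-3.91 -0.88 -0.58] T [ 0.01  1.07 -0.08] w 0.0113 j [  5.8  28.6 -18.6  -0.  -42.8  -0.9] tilt [ 1.0e-04 -1.0e+00  1.1e-03]
t 18.7 tcp [ 0.5698 -0.1031  0.057 ] a -175.14 F [-3.75 -0.07 -1.99] T [-0.02  1.1  -0.11] w 0.0121 j [  5.8  28.6 -18.6  -0.  -42.8  -0.9] tilt [ 1.e-04 -1.e+00  1.e-03]
face tray x 57.34603736651574 handle y -0.3187260267207123
```

View pics/s12.png

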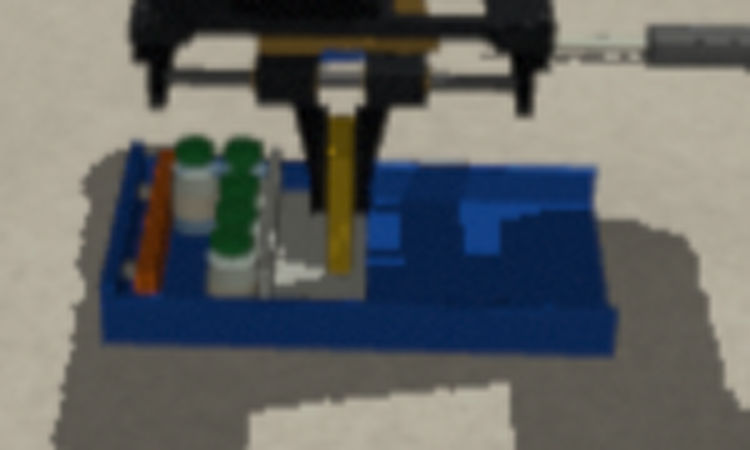

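>>> send_rows --rows '[{"x": 0.2, "y": 0.02, "z": 0, "roll": 0}, {"x": 0.2, "y": 0.02, "z": 0, "roll": 0}, {"x": 0.2, "y": 0.02, "z": 0, "roll": 0}, {"x": 0.2, "y": 0.01, "z": 0, "roll": 0}, {"x": 0, "y": 0, "z": 0, "roll": 0}, {"x": 0, "y": 0, "z": 0, "roll": 0}, {"x": 0, "y": 0, "z": 0, "roll": 0}, {"x": 0, "y": 0, "z": 0, "roll": 0}, {"x": 0, "y": 0, "z": 0, "roll": 0}, {"x": 0, "y": 0, "z": 0, "roll": 0}]'

```text
t: 19.95
tool_pos: [0.5701, -0.1031, 0.057]
eef_rot: [[-0.084, -0.002, -0.996], [0.996, -0.0, -0.084], [0.0, -1.0, 0.002]]
contact_force: [-6.3, -0.2, 0.3]
grip_width: 0.0114
```

```bash
python3 p.py 13
```

```text
t 19.95 tcp [ 0.5701 -0.1031  0.057 ] a -175.16 F [-6.32 -0.23  0.32] T [-0.02  1.7  -0.1 ] w 0.0114 j [  5.8  28.7 -18.6  -0.  -42.9  -0.9] tilt [ 2.0e-04 -1.0e+00  2.1e-03]
t 20.0 tcp [ 0.5701 -0.1031  0.057 ] a -175.16 F [-6.1  -0.22 -0.16] T [-0.05  1.7  -0.14] w 0.0116 j [  5.8  28.7 -18.6  -0.  -42.9  -0.9] tilt [ 2.0e-04 -1.0e+00  2.1e-03]
face tray x 57.64598643511188 handle y -0.3255602912674877
```

View pics/s13.png

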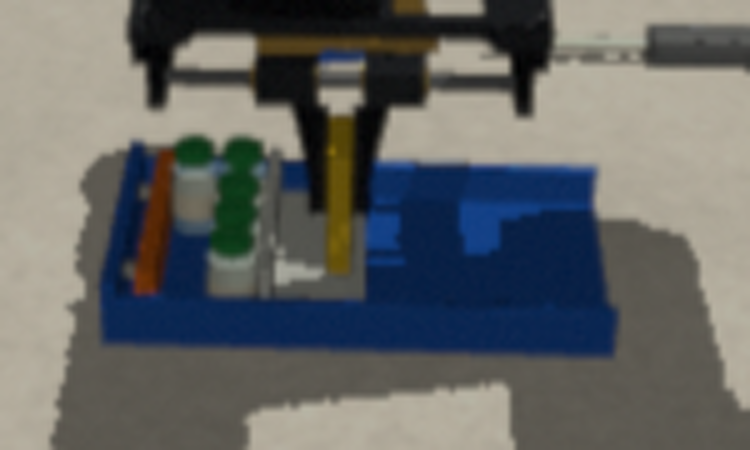

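>>> send_rows --rows '[{"x": 0.2, "y": 0.02, "z": 0, "roll": 0}, {"x": 0.2, "y": 0.02, "z": 0, "roll": 0}, {"x": 0.2, "y": 0.02, "z": 0, "roll": 0}, {"x": 0.2, "y": 0.01, "z": 0, "roll": 0}, {"x": 0.2, "y": 0.02, "z": 0, "roll": 0}, {"x": 0, "y": 0, "z": 0, "roll": 0}, {"x": 0, "y": 0, "z": 0, "roll": 0}, {"x": 0, "y": 0, "z": 0, "roll": 0}, {"x": 0, "y": 0, "z": 0, "roll": 0}, {"x": 0, "y": 0, "z": 0, "roll": 0}]'

```text
t: 21.25
tool_pos: [0.5703, -0.1031, 0.0569]
eef_rot: [[-0.084, -0.004, -0.996], [0.996, -0.0, -0.084], [0.0, -1.0, 0.004]]
contact_force: [-7.4, 0.3, 0.4]
grip_width: 0.0117
```

```bash
python3 p.py 14; python3 - <<'E'
from lk import *
im=arm.grab_frame('wrist'); s=st()
g=im[100:270,80:370,::-1]; cv2.imwrite('pics/w14.png',cv2.resize(g,None,fx=2.75,fy=2.75,interpolation=cv2.INTER_CUBIC))
E
```

```text
t 21.25 tcp [ 0.5703 -0.1031  0.0569] a -175.17 F [-7.38  0.33  0.36] T [-0.02  2.09 -0.19] w 0.0117 j [  5.7  28.7 -18.5  -0.  -43.   -0.9] tilt [ 2.e-04 -1.e+00  4.e-03]
t 21.3 tcp [ 0.5703 -0.1031  0.0569] a -175.17 F [-8.29  0.08  1.1 ] T [-0.08  2.09 -0.19] w 0.0119 j [  5.7  28.7 -18.5  -0.  -43.   -0.9] tilt [ 2.0e-04 -1.0e+00  3.9e-03]
face tray x 57.81818435446779 handle y -0.386157300389425
t 21.35 tcp [ 0.5703 -0.1031  0.0569] a -175.17 F [-6.74  0.06  1.36] T [-0.04  2.1  -0.21] w 0.0116 j [  5.7  28.7 -18.5  -0.  -43.   -0.9] tilt [ 2.e-04 -1.e+00  4.e-03]
```

View pics/w14.png

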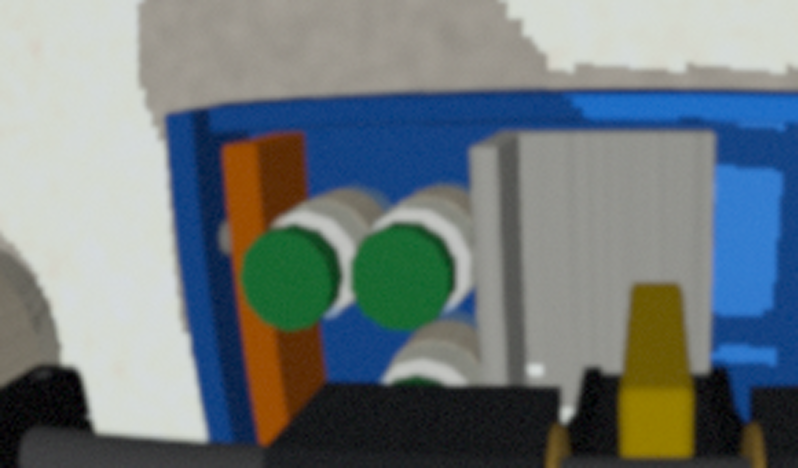

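>>> send_rows --rows '[{"x": 0.2, "y": 0.02, "z": 0, "roll": 0}, {"x": 0.2, "y": 0.02, "z": 0, "roll": 0}, {"x": 0.2, "y": 0.02, "z": 0, "roll": 0}, {"x": 0.2, "y": 0.01, "z": 0, "roll": 0}, {"x": 0.2, "y": 0.02, "z": 0, "roll": 0}, {"x": 0.2, "y": 0.02, "z": 0, "roll": 0}, {"x": 0, "y": 0, "z": 0, "roll": 0}, {"x": 0, "y": 0, "z": 0, "roll": 0}, {"x": 0, "y": 0, "z": 0, "roll": 0}, {"x": 0, "y": 0, "z": 0, "roll": 0}]'

```text
t: 22.6
tool_pos: [0.5705, -0.1031, 0.0569]
eef_rot: [[-0.084, -0.006, -0.996], [0.996, -0.0, -0.084], [0.0, -1.0, 0.006]]
contact_force: [-9.6, -0.7, 3.3]
grip_width: 0.0116
```

```bash
python3 p.py 15
```

```text
t 22.6 tcp [ 0.5705 -0.1031  0.0569] a -175.18 F [-9.59 -0.68  3.28] T [-0.02  2.67 -0.18] w 0.0116 j [  5.7  28.8 -18.3  -0.  -43.2  -0.9] tilt [ 3.0e-04 -1.0e+00  6.2e-03]
t 22.65 tcp [ 0.5705 -0.1031  0.057 ] a -175.18 F [-9.25 -0.17  3.01] T [-0.07  2.69 -0.13] w 0.0115 j [  5.7  28.8 -18.3  -0.  -43.2  -0.9] tilt [ 3.0e-04 -1.0e+00  6.1e-03]
face tray x 58.012390616116484 handle y -0.4060567388416438
```

View pics/s15.png

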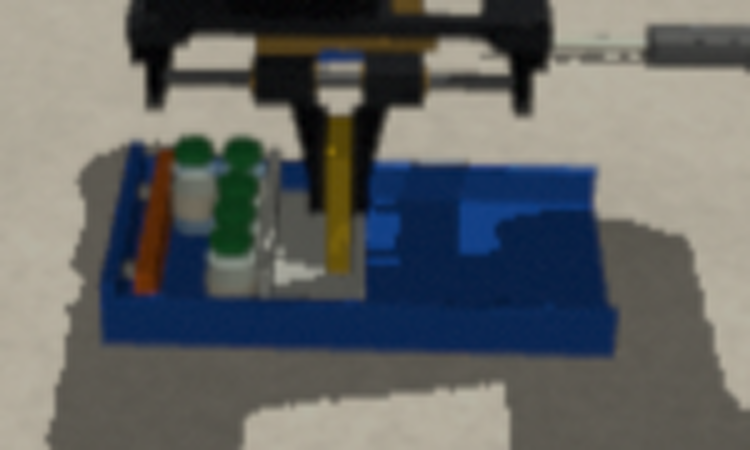

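>>> send_rows --rows '[{"x": 0.1, "y": 0.01, "z": 0.05, "roll": 0}, {"x": 0.1, "y": 0.01, "z": 0.05, "roll": 0}, {"x": 0.2, "y": 0.02, "z": 0, "roll": 0}, {"x": 0.2, "y": 0.02, "z": 0, "roll": 0}, {"x": 0.2, "y": 0.02, "z": 0, "roll": 0}, {"x": 0.1, "y": 0.01, "z": 0, "roll": 0}, {"x": 0, "y": 0, "z": 0, "roll": 0}, {"x": 0, "y": 0, "z": 0, "roll": 0}, {"x": 0, "y": 0, "z": 0, "roll": 0}, {"x": 0, "y": 0, "z": 0, "roll": 0}]'

```text
t: 23.9
tool_pos: [0.5707, -0.1031, 0.057]
eef_rot: [[-0.084, -0.008, -0.996], [0.996, -0.0, -0.084], [0.0, -1.0, 0.008]]
contact_force: [-11.1, -0.5, 4.5]
grip_width: 0.0117
```

```bash
python3 p.py 16; python3 - <<'E'
from lk import *
im=arm.grab_frame('wrist'); s=st()
g=im[100:270,80:370,::-1]; cv2.imwrite('pics/w16.png',cv2.resize(g,None,fx=2.75,fy=2.75,interpolation=cv2.INTER_CUBIC))
E
```

```text
t 23.9 tcp [ 0.5707 -0.1031  0.057 ] a -175.2 F [-11.09  -0.47   4.49] T [-0.03  3.   -0.23] w 0.0117 j [  5.7  28.8 -18.2  -0.  -43.4  -0.9] tilt [ 4.0e-04 -1.0e+00  7.8e-03]
t 23.95 tcp [ 0.5707 -0.1031  0.057 ] a -175.2 F [-10.25  -0.81   3.76] T [ 0.05  3.03 -0.22] w 0.0114 j [  5.7  28.8 -18.2  -0.  -43.4  -0.9] tilt [ 4.0e-04 -1.0e+00  7.8e-03]
face tray x 58.203357104671824 handle y -0.41251242405192234
t 24.0 tcp [ 0.5707 -0.1031  0.057 ] a -175.19 F [-10.42   0.26   3.94] T [ 0.04  3.05 -0.16] w 0.0116 j [  5.7  28.8 -18.2  -0.  -43.4  -0.9] tilt [ 4.0e-04 -1.0e+00  7.8e-03]
```

View pics/w16.png

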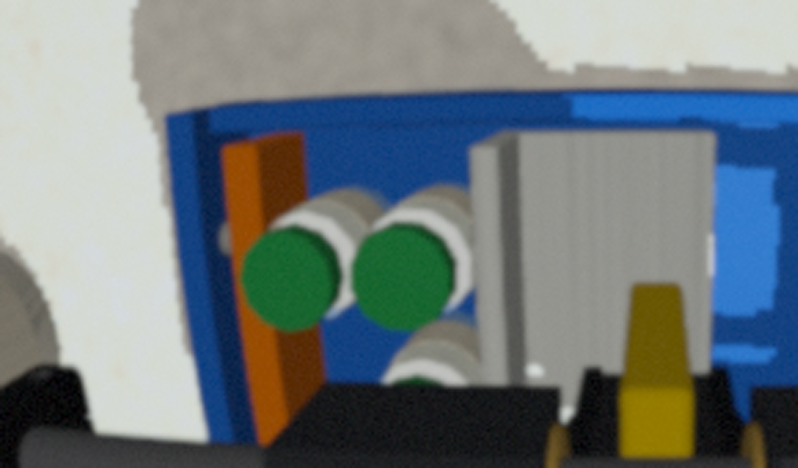

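>>> send_rows --rows '[{"x": 0.1, "y": 0.01, "z": 0, "roll": 0}, {"x": 0.1, "y": 0.01, "z": 0, "roll": 0}, {"x": 0, "y": 0, "z": 0, "roll": 0}, {"x": 0, "y": 0, "z": 0, "roll": 0}, {"x": 0, "y": 0, "z": 0, "roll": 0}, {"x": 0, "y": 0, "z": 0, "roll": 0}, {"x": 0, "y": 0, "z": 0, "roll": 0}, {"x": 0, "y": 0, "z": 0, "roll": 0}, {"x": 0, "y": 0, "z": 0, "roll": 0}, {"x": 0, "y": 0, "z": 0, "roll": 0}]'

```text
t: 25.25
tool_pos: [0.5706, -0.1032, 0.057]
eef_rot: [[-0.084, -0.008, -0.996], [0.996, -0.0, -0.084], [0.0, -1.0, 0.008]]
contact_force: [-11.1, 0.1, 4.9]
grip_width: 0.0117
```

```bash
python3 p.py 17; python3 p.py 17
```

```text
t 25.25 tcp [ 0.5706 -0.1032  0.057 ] a -175.2 F [-11.14   0.15   4.87] T [ 0.02  3.12 -0.17] w 0.0117 j [  5.7  28.9 -18.2  -0.  -43.4  -0.9] tilt [ 4.0e-04 -1.0e+00  8.2e-03]
t 25.3 tcp [ 0.5707 -0.1031  0.057 ] a -175.19 F [-11.02  -0.57   4.38] T [-0.01  3.13 -0.16] w 0.0117 j [  5.7  28.9 -18.2  -0.  -43.4  -0.9] tilt [ 4.0e-04 -1.0e+00  8.1e-03]
face tray x 58.22908040651909 handle y -0.42675591406371816
t 25.3 tcp [ 0.5707 -0.1031  0.057 ] a -175.19 F [-11.02  -0.57   4.38] T [-0.01  3.13 -0.16] w 0.0117 j [  5.7  28.9 -18.2  -0.  -43.4  -0.9] tilt [ 4.0e-04 -1.0e+00  8.1e-03]
t 25.35 tcp [ 0.5707 -0.1031  0.057 ] a -175.2 F [-9.72  0.08  4.86] T [ 0.01  3.17 -0.2 ] w 0.0113 j [  5.7  28.9 -18.2  -0.  -43.4  -0.9] tilt [ 4.0e-04 -1.0e+00  8.2e-03]
face tray x 58.20167807778896 handle y -0.4289139274660102
```

>>> send_rows --rows '[{"x": 0, "y": 0, "z": 0, "roll": 0}, {"x": 0, "y": 0, "z": 0, "roll": 0}, {"x": 0, "y": 0, "z": 0, "roll": 0}, {"x": 0, "y": 0, "z": 0, "roll": 0}, {"x": 0, "y": 0, "z": 0, "roll": 0}, {"x": 0, "y": 0, "z": 0, "roll": 0}, {"x": 0, "y": 0, "z": 0, "roll": 0}, {"x": 0, "y": 0, "z": 0, "roll": 0}, {"x": 0, "y": 0, "z": 0, "roll": 0}, {"x": 0, "y": 0, "z": 0, "roll": 0}]'

```text
t: 26.6
tool_pos: [0.5707, -0.1031, 0.057]
eef_rot: [[-0.084, -0.008, -0.996], [0.996, -0.0, -0.084], [0.0, -1.0, 0.008]]
contact_force: [-11.2, -0.6, 4.8]
grip_width: 0.0117
```

```bash
python3 p.py 18; python3 p.py 18
```

```text
t 26.6 tcp [ 0.5707 -0.1031  0.057 ] a -175.2 F [-11.24  -0.58   4.79] T [ 0.02  3.12 -0.21] w 0.0117 j [  5.7  28.9 -18.2  -0.  -43.4  -0.9] tilt [ 4.0e-04 -1.0e+00  8.1e-03]
t 26.65 tcp [ 0.5707 -0.1031  0.057 ] a -175.19 F [-10.75   0.08   5.47] T [ 0.03  3.2  -0.23] w 0.0117 j [  5.7  28.9 -18.2  -0.  -43.4  -0.9] tilt [ 4.0e-04 -1.0e+00  8.1e-03]
face tray x 58.22563468849907 handle y -0.4107933453188061
t 26.65 tcp [ 0.5707 -0.1031  0.057 ] a -175.19 F [-10.75   0.08   5.47] T [ 0.03  3.2  -0.23] w 0.0117 j [  5.7  28.9 -18.2  -0.  -43.4  -0.9] tilt [ 4.0e-04 -1.0e+00  8.1e-03]
t 26.7 tcp [ 0.5707 -0.1032  0.057 ] a -175.2 F [-10.78  -0.59   4.74] T [ 0.02  3.09 -0.19] w 0.0115 j [  5.7  28.9 -18.2  -0.  -43.4  -0.9] tilt [ 4.0e-04 -1.0e+00  8.2e-03]
face tray x 58.20330450294593 handle y -0.4375957734804156
```

View pics/s18.png

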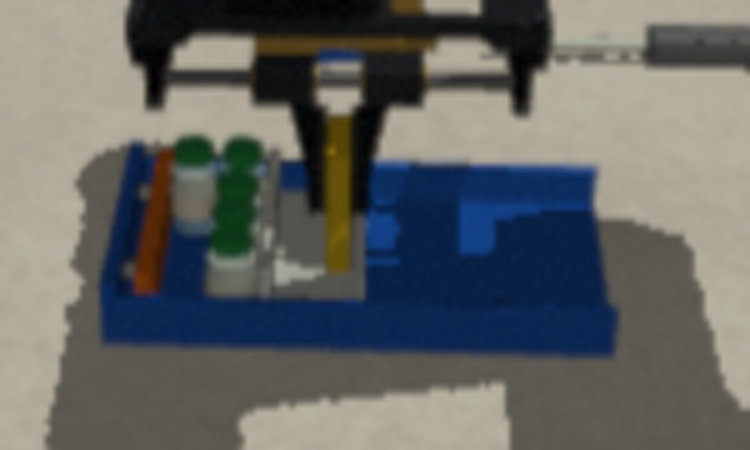

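>>> send_rows --rows '[{"x": 0, "y": 0, "z": 0.05, "roll": 0}, {"x": 0, "y": 0, "z": 0.05, "roll": 0}, {"x": 0, "y": 0, "z": 0.05, "roll": 0}, {"x": 0, "y": 0, "z": 0.05, "roll": 0}, {"x": 0, "y": 0, "z": 0, "roll": 0}, {"x": 0, "y": 0, "z": 0, "roll": 0}, {"x": 0, "y": 0, "z": 0, "roll": 0}, {"x": 0, "y": 0, "z": 0, "roll": 0}, {"x": 0, "y": 0, "z": 0, "roll": 0}, {"x": 0, "y": 0, "z": 0, "roll": 0}]'

```text
t: 27.95
tool_pos: [0.5707, -0.1031, 0.0571]
eef_rot: [[-0.084, -0.008, -0.996], [0.996, -0.0, -0.084], [0.0, -1.0, 0.008]]
contact_force: [-10.5, -0.2, 2.8]
grip_width: 0.0116
```

```bash
python3 p.py 19; python3 p.py 19
```

```text
t 27.95 tcp [ 0.5707 -0.1031  0.0571] a -175.2 F [-10.53  -0.19   2.79] T [-0.01  3.02 -0.18] w 0.0116 j [  5.7  28.9 -18.2  -0.  -43.4  -0.9] tilt [ 5.0e-04 -1.0e+00  8.1e-03]
t 28.0 tcp [ 0.5707 -0.1031  0.057 ] a -175.2 F [-10.31  -0.59   2.92] T [-0.02  3.05 -0.18] w 0.0113 j [  5.7  28.9 -18.2  -0.  -43.4  -0.9] tilt [ 4.0e-04 -1.0e+00  8.2e-03]
face tray x 58.23017346976622 handle y -0.42437927122542507
t 28.0 tcp [ 0.5707 -0.1031  0.057 ] a -175.2 F [-10.31  -0.59   2.92] T [-0.02  3.05 -0.18] w 0.0113 j [  5.7  28.9 -18.2  -0.  -43.4  -0.9] tilt [ 4.0e-04 -1.0e+00  8.2e-03]
t 28.05 tcp [ 0.5707 -0.1031  0.057 ] a -175.2 F [-10.52  -0.87   3.75] T [-0.01  3.03 -0.19] w 0.0115 j [  5.7  28.9 -18.2  -0.  -43.4  -0.9] tilt [ 4.0e-04 -1.0e+00  8.2e-03]
face tray x 58.19352188733571 handle y -0.4303160539542376
```

>>> send_rows --rows '[{"x": 0.1, "y": 0.01, "z": 0.05, "roll": 0}, {"x": 0.1, "y": 0.01, "z": 0.05, "roll": 0}, {"x": 0.1, "y": 0.01, "z": 0.05, "roll": 0}, {"x": 0.1, "y": 0.01, "z": 0.05, "roll": 0}, {"x": 0, "y": 0, "z": 0, "roll": 0}, {"x": 0, "y": 0, "z": 0, "roll": 0}, {"x": 0, "y": 0, "z": 0, "roll": 0}, {"x": 0, "y": 0, "z": 0, "roll": 0}, {"x": 0, "y": 0, "z": 0, "roll": 0}, {"x": 0, "y": 0, "z": 0, "roll": 0}]'

```text
t: 29.3
tool_pos: [0.5708, -0.1031, 0.0571]
eef_rot: [[-0.083, -0.009, -0.996], [0.997, -0.0, -0.083], [0.001, -1.0, 0.009]]
contact_force: [-10.2, 1.1, 3.6]
grip_width: 0.0115
```

```bash
python3 p.py 20; python3 p.py 20
```

```text
t 29.3 tcp [ 0.5708 -0.1031  0.0571] a -175.22 F [-10.22   1.07   3.61] T [-0.08  3.07 -0.19] w 0.0115 j [  5.7  28.9 -18.2  -0.1 -43.5  -0.9] tilt [ 5.0e-04 -1.0e+00  8.7e-03]
t 29.35 tcp [ 0.5708 -0.1031  0.0571] a -175.21 F [-10.67   0.66   3.1 ] T [-0.05  3.15 -0.19] w 0.0117 j [  5.7  28.9 -18.2  -0.1 -43.5  -0.9] tilt [ 5.0e-04 -1.0e+00  8.7e-03]
face tray x 58.38868795254817 handle y -0.39598162525579883
t 29.35 tcp [ 0.5708 -0.1031  0.0571] a -175.21 F [-10.67   0.66   3.1 ] T [-0.05  3.15 -0.19] w 0.0117 j [  5.7  28.9 -18.2  -0.1 -43.5  -0.9] tilt [ 5.0e-04 -1.0e+00  8.7e-03]
t 29.4 tcp [ 0.5708 -0.1031  0.057 ] a -175.21 F [-11.02  -0.89   3.77] T [-0.03  3.11 -0.24] w 0.0116 j [  5.7  28.9 -18.2  -0.1 -43.5  -0.9] tilt [ 5.0e-04 -1.0e+00  8.8e-03]
face tray x 58.3748650659567 handle y -0.3973992727039934
```

>>> send_rows --rows '[{"x": 0, "y": 0, "z": 0, "roll": 0}, {"x": 0, "y": 0, "z": 0, "roll": 0}, {"x": 0, "y": 0, "z": 0, "roll": 0}, {"x": 0, "y": 0, "z": 0, "roll": 0}, {"x": 0, "y": 0, "z": 0, "roll": 0}, {"x": 0, "y": 0, "z": 0, "roll": 0}, {"x": 0, "y": 0, "z": 0, "roll": 0}, {"x": 0, "y": 0, "z": 0, "roll": 0}, {"x": 0, "y": 0, "z": 0, "roll": 0}, {"x": 0, "y": 0, "z": 0, "roll": 0}]'

```text
t: 30.65
tool_pos: [0.5708, -0.1031, 0.0571]
eef_rot: [[-0.083, -0.009, -0.996], [0.997, -0.0, -0.083], [0.001, -1.0, 0.009]]
contact_force: [-10.0, -0.2, 3.1]
grip_width: 0.0115
```

```bash
python3 p.py 21; python3 p.py 21
```

```text
t 30.65 tcp [ 0.5708 -0.1031  0.0571] a -175.22 F [-9.97 -0.18  3.11] T [-0.06  3.1  -0.21] w 0.0115 j [  5.7  28.9 -18.2  -0.1 -43.5  -0.9] tilt [ 5.0e-04 -1.0e+00  8.8e-03]
t 30.7 tcp [ 0.5708 -0.1031  0.057 ] a -175.22 F [-9.86 -1.71  4.1 ] T [-0.04  3.08 -0.15] w 0.0118 j [  5.7  28.9 -18.2  -0.1 -43.5  -0.9] tilt [ 5.0e-04 -1.0e+00  8.8e-03]
face tray x 58.369061990396986 handle y -0.40273435187350765
t 30.7 tcp [ 0.5708 -0.1031  0.057 ] a -175.22 F [-9.86 -1.71  4.1 ] T [-0.04  3.08 -0.15] w 0.0118 j [  5.7  28.9 -18.2  -0.1 -43.5  -0.9] tilt [ 5.0e-04 -1.0e+00  8.8e-03]
t 30.75 tcp [ 0.5708 -0.1031  0.0571] a -175.21 F [-10.53  -0.52   3.39] T [-0.01  3.08 -0.26] w 0.0117 j [  5.7  28.9 -18.2  -0.1 -43.5  -0.9] tilt [ 5.0e-04 -1.0e+00  8.8e-03]
face tray x 58.36734144474161 handle y -0.37881560730815106
```

>>> send_rows --rows '[{"x": -0.4, "y": -0.03, "z": 0, "roll": 0}, {"x": -0.4, "y": -0.04, "z": 0, "roll": 0}, {"x": -0.4, "y": -0.03, "z": 0, "roll": 0}, {"x": -0.4, "y": -0.03, "z": 0, "roll": 0}, {"x": -0.4, "y": -0.04, "z": 0, "roll": 0}, {"x": -0.4, "y": -0.03, "z": 0, "roll": 0}, {"x": -0.4, "y": -0.03, "z": 0, "roll": 0}, {"x": -0.4, "y": -0.04, "z": 0, "roll": 0}, {"x": 0, "y": 0, "z": 0, "roll": 0}, {"x": 0, "y": 0, "z": 0, "roll": 0}]'

```text
t: 32.0
tool_pos: [0.5702, -0.103, 0.057]
eef_rot: [[-0.084, -0.003, -0.996], [0.996, 0.0, -0.084], [0.0, -1.0, 0.003]]
contact_force: [-4.7, -0.3, -0.8]
grip_width: 0.0117
```

```bash
python3 p.py 22; python3 p.py 22
```

```text
t 32.0 tcp [ 0.5702 -0.103   0.057 ] a -175.17 F [-4.71 -0.31 -0.77] T [-0.09  1.64 -0.18] w 0.0117 j [  5.8  28.7 -18.5  -0.  -43.   -0.9] tilt [ 3.e-04 -1.e+00  3.e-03]
t 32.05 tcp [ 0.5702 -0.103   0.057 ] a -175.17 F [-5.67 -0.24 -2.05] T [-0.07  1.61 -0.2 ] w 0.0115 j [  5.8  28.7 -18.5  -0.  -43.   -0.9] tilt [ 3.0e-04 -1.0e+00  3.1e-03]
face tray x 57.77851545766222 handle y -0.2598128449292638
t 32.05 tcp [ 0.5702 -0.103   0.057 ] a -175.17 F [-5.67 -0.24 -2.05] T [-0.07  1.61 -0.2 ] w 0.0115 j [  5.8  28.7 -18.5  -0.  -43.   -0.9] tilt [ 3.0e-04 -1.0e+00  3.1e-03]
t 32.1 tcp [ 0.5702 -0.103   0.057 ] a -175.17 F [-4.77 -1.53 -2.31] T [-0.13  1.63 -0.17] w 0.0116 j [  5.8  28.7 -18.5  -0.  -43.   -0.9] tilt [ 3.0e-04 -1.0e+00  3.1e-03]
face tray x 57.7596789098696 handle y -0.2748393360491859
```

>>> send_rows --rows '[{"x": -0.2, "y": -0.02, "z": 0, "roll": 0}, {"x": -0.2, "y": -0.02, "z": 0, "roll": 0}, {"x": -0.2, "y": -0.02, "z": 0, "roll": 0}, {"x": -0.2, "y": -0.01, "z": 0, "roll": 0}, {"x": -0.2, "y": -0.02, "z": 0, "roll": 0}, {"x": 0, "y": 0, "z": -0.1, "roll": 0}, {"x": 0, "y": 0, "z": -0.1, "roll": 0}, {"x": 0, "y": 0, "z": 0, "roll": 0}, {"x": 0, "y": 0, "z": 0, "roll": 0}, {"x": 0, "y": 0, "z": 0, "roll": 0}]'

```text
t: 33.35
tool_pos: [0.5702, -0.103, 0.0573]
eef_rot: [[-0.085, -0.001, -0.996], [0.996, 0.0, -0.085], [0.0, -1.0, 0.001]]
contact_force: [-5.6, -0.5, -4.7]
grip_width: 0.0119
```

```bash
python3 p.py 23; python3 p.py 23
```

```text
t 33.35 tcp [ 0.5702 -0.103   0.0573] a -175.14 F [-5.57 -0.51 -4.71] T [-0.06  1.78 -0.15] w 0.0119 j [  5.8  28.6 -18.6  -0.  -42.8  -0.9] tilt [ 1.e-04 -1.e+00  8.e-04]
t 33.4 tcp [ 0.5702 -0.103   0.0573] a -175.14 F [-4.9  -0.62 -2.78] T [-0.04  1.76 -0.11] w 0.0117 j [  5.8  28.6 -18.6  -0.  -42.8  -0.9] tilt [ 1.e-04 -1.e+00  9.e-04]
face tray x 57.73173925137546 handle y -0.2674255738312969
t 33.4 tcp [ 0.5702 -0.103   0.0573] a -175.14 F [-4.9  -0.62 -2.78] T [-0.04  1.76 -0.11] w 0.0117 j [  5.8  28.6 -18.6  -0.  -42.8  -0.9] tilt [ 1.e-04 -1.e+00  9.e-04]
t 33.45 tcp [ 0.5702 -0.103   0.0573] a -175.14 F [-5.54 -0.17 -3.74] T [-0.07  1.7  -0.14] w 0.0114 j [  5.8  28.6 -18.6  -0.  -42.8  -0.9] tilt [ 1.e-04 -1.e+00  9.e-04]
face tray x 57.70282975948579 handle y -0.2481049384918466
```

>>> send_rows --rows '[{"x": -0.2, "y": -0.02, "z": 0, "roll": 0}, {"x": -0.2, "y": -0.02, "z": 0, "roll": 0}, {"x": -0.2, "y": -0.02, "z": 0, "roll": 0}, {"x": -0.1, "y": -0.01, "z": 0, "roll": 0}, {"x": 0, "y": 0, "z": -0.1, "roll": 0}, {"x": 0, "y": 0, "z": -0.1, "roll": 0}, {"x": 0, "y": 0, "z": 0, "roll": 0}, {"x": 0, "y": 0, "z": 0, "roll": 0}, {"x": 0, "y": 0, "z": 0, "roll": 0}, {"x": 0, "y": 0, "z": 0, "roll": 0}]'

```text
t: 34.7
tool_pos: [0.57, -0.1031, 0.0573]
eef_rot: [[-0.085, 0.0, -0.996], [0.996, 0.0, -0.085], [-0.0, -1.0, -0.0]]
contact_force: [-3.7, 0.1, -2.5]
grip_width: 0.0117
```

```bash
python3 p.py 24; python3 - <<'E'
from lk import *
im=arm.grab_frame('wrist'); s=st()
g=im[100:270,80:370,::-1]; cv2.imwrite('pics/w24.png',cv2.resize(g,None,fx=2.75,fy=2.75,interpolation=cv2.INTER_CUBIC))
E
```

```text
t 34.7 tcp [ 0.57   -0.1031  0.0573] a -175.13 F [-3.75  0.11 -2.47] T [-0.01  1.39 -0.14] w 0.0117 j [  5.8  28.6 -18.7   0.  -42.7  -0.9] tilt [-0.e+00 -1.e+00 -4.e-04]
t 34.75 tcp [ 0.57   -0.1031  0.0573] a -175.13 F [-4.54 -0.61 -2.69] T [-0.06  1.45 -0.12] w 0.0118 j [  5.8  28.6 -18.7   0.  -42.7  -0.9] tilt [-0.e+00 -1.e+00 -3.e-04]
face tray x 57.505262579519865 handle y -0.3027088546408458
t 34.8 tcp [ 0.57   -0.103   0.0573] a -175.13 F [-4.08 -0.37 -2.61] T [-0.05  1.41 -0.15] w 0.0115 j [  5.8  28.6 -18.7   0.  -42.7  -0.9] tilt [-0.e+00 -1.e+00 -3.e-04]
```

View pics/w24.png

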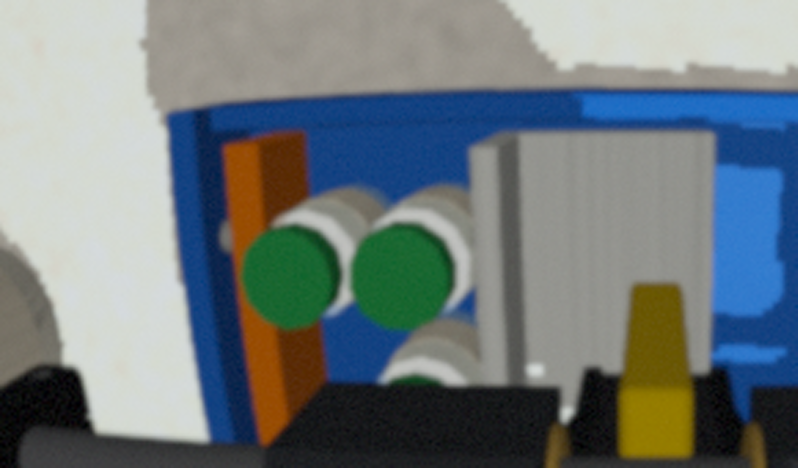

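View pics/s24.png

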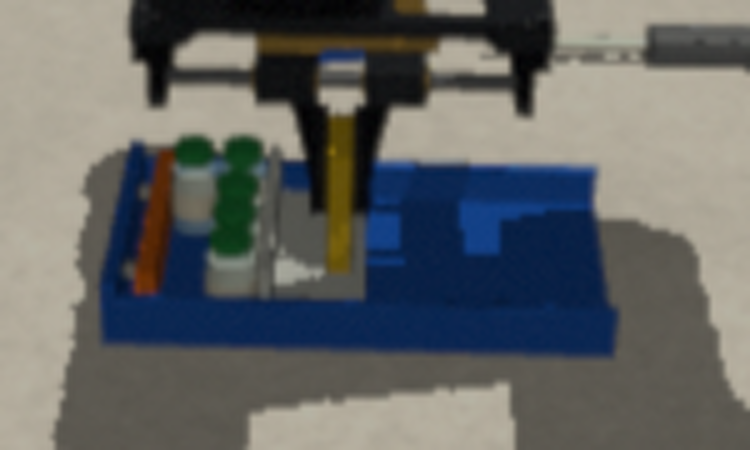

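>>> send_rows --rows '[{"x": -0.2, "y": -0.02, "z": 0, "roll": 0}, {"x": -0.2, "y": -0.02, "z": 0, "roll": 0}, {"x": -0.2, "y": -0.01, "z": 0, "roll": 0}, {"x": -0.2, "y": -0.02, "z": 0, "roll": 0}, {"x": 0, "y": 0, "z": -0.1, "roll": 0}, {"x": 0, "y": 0, "z": -0.1, "roll": 0}, {"x": 0, "y": 0, "z": -0.1, "roll": 0}, {"x": 0, "y": 0, "z": 0, "roll": 0}, {"x": 0, "y": 0, "z": 0, "roll": 0}, {"x": 0, "y": 0, "z": 0, "roll": 0}]'

```text
t: 36.05
tool_pos: [0.5695, -0.1031, 0.0572]
eef_rot: [[-0.085, 0.001, -0.996], [0.996, -0.0, -0.085], [-0.0, -1.0, -0.001]]
contact_force: [-2.0, -0.7, -2.3]
grip_width: 0.0115
```

```bash
python3 p.py 25; python3 p.py 25
```

```text
t 36.05 tcp [ 0.5695 -0.1031  0.0572] a -175.12 F [-1.98 -0.65 -2.35] T [-0.03  0.52 -0.06] w 0.0115 j [  5.8  28.6 -18.8   0.  -42.6  -0.9] tilt [-1.e-04 -1.e+00 -1.e-03]
t 36.1 tcp [ 0.5695 -0.1031  0.0572] a -175.12 F [-1.55  0.61 -1.46] T [ 0.    0.55 -0.05] w 0.0118 j [  5.8  28.6 -18.8   0.  -42.6  -0.9] tilt [-1.e-04 -1.e+00 -1.e-03]
face tray x 57.039104775679775 handle y -0.30629081459983426
t 36.1 tcp [ 0.5695 -0.1031  0.0572] a -175.12 F [-1.55  0.61 -1.46] T [ 0.    0.55 -0.05] w 0.0118 j [  5.8  28.6 -18.8   0.  -42.6  -0.9] tilt [-1.e-04 -1.e+00 -1.e-03]
t 36.15 tcp [ 0.5694 -0.1031  0.0571] a -175.12 F [-1.89 -0.06 -2.47] T [ 0.04  0.5  -0.05] w 0.0115 j [  5.8  28.6 -18.8   0.  -42.6  -0.9] tilt [-1.e-04 -1.e+00 -9.e-04]
face tray x 56.993882150672995 handle y -0.28204425107357184
```

>>> send_rows --rows '[{"x": 0, "y": 0, "z": -0.1, "roll": 0}, {"x": 0, "y": 0, "z": -0.1, "roll": 0}, {"x": 0, "y": 0, "z": -0.1, "roll": 0}, {"x": 0, "y": 0, "z": 0, "roll": 0}, {"x": 0, "y": 0, "z": 0, "roll": 0}, {"x": 0, "y": 0, "z": 0, "roll": 0}, {"x": 0, "y": 0, "z": 0, "roll": 0}, {"x": 0, "y": 0, "z": 0, "roll": 0}, {"x": 0, "y": 0, "z": 0, "roll": 0}, {"x": 0, "y": 0, "z": 0, "roll": 0}]'

```text
t: 37.4
tool_pos: [0.5692, -0.1031, 0.0567]
eef_rot: [[-0.085, 0.0, -0.996], [0.996, -0.0, -0.085], [-0.0, -1.0, -0.0]]
contact_force: [0.5, -0.8, -1.0]
grip_width: 0.0117
```

```bash
python3 p.py 26; python3 p.py 26
```

```text
t 37.4 tcp [ 0.5692 -0.1031  0.0567] a -175.12 F [ 0.51 -0.85 -0.98] T [ 0.06  0.02 -0.04] w 0.0117 j [  5.8  28.6 -18.8   0.  -42.6  -0.9] tilt [-0.e+00 -1.e+00 -5.e-04]
t 37.45 tcp [ 0.5693 -0.1031  0.0568] a -175.12 F [ 0.19 -0.5  -1.55] T [ 0.08 -0.02 -0.03] w 0.0114 j [  5.8  28.6 -18.8   0.  -42.6  -0.9] tilt [-0.e+00 -1.e+00 -6.e-04]
face tray x 56.81783298212211 handle y -0.29715262497882733
t 37.45 tcp [ 0.5693 -0.1031  0.0568] a -175.12 F [ 0.19 -0.5  -1.55] T [ 0.08 -0.02 -0.03] w 0.0114 j [  5.8  28.6 -18.8   0.  -42.6  -0.9] tilt [-0.e+00 -1.e+00 -6.e-04]
t 37.5 tcp [ 0.5693 -0.1031  0.0567] a -175.13 F [-0.63  0.34 -1.84] T [ 0.07 -0.02 -0.06] w 0.0117 j [  5.8  28.6 -18.8   0.  -42.6  -0.9] tilt [-1.e-04 -1.e+00 -5.e-04]
face tray x 56.79562958651259 handle y -0.30475434514932404
```

>>> send_rows --rows '[{"x": 0.1, "y": 0.01, "z": 0, "roll": 0}, {"x": 0.1, "y": 0.01, "z": 0, "roll": 0}, {"x": 0.1, "y": 0.01, "z": 0, "roll": 0}, {"x": 0.1, "y": 0.01, "z": 0, "roll": 0}, {"x": 0, "y": 0, "z": 0, "roll": 0}, {"x": 0, "y": 0, "z": 0, "roll": 0}, {"x": 0, "y": 0, "z": 0, "roll": 0}, {"x": 0, "y": 0, "z": 0, "roll": 0}, {"x": 0, "y": 0, "z": 0, "roll": 0}, {"x": 0, "y": 0, "z": 0, "roll": 0}]'

```text
t: 38.75
tool_pos: [0.5693, -0.1032, 0.0567]
eef_rot: [[-0.085, -0.0, -0.996], [0.996, -0.0, -0.085], [-0.0, -1.0, 0.0]]
contact_force: [-2.4, -0.3, 2.2]
grip_width: 0.0114
```

```bash
python3 p.py 27; python3 p.py 27
```

```text
t 38.75 tcp [ 0.5693 -0.1032  0.0567] a -175.13 F [-2.38 -0.31  2.2 ] T [ 0.06  0.51 -0.08] w 0.0114 j [  5.8  28.6 -18.8   0.  -42.6  -0.9] tilt [-1.e-04 -1.e+00  3.e-04]
t 38.8 tcp [ 0.5693 -0.1031  0.0567] a -175.13 F [-1.74 -0.47  2.23] T [0.08 0.52 0.01] w 0.0114 j [  5.8  28.6 -18.8   0.  -42.6  -0.9] tilt [-0.e+00 -1.e+00  3.e-04]
face tray x 56.85640441231631 handle y -0.31352735981091767
t 38.8 tcp [ 0.5693 -0.1031  0.0567] a -175.13 F [-1.74 -0.47  2.23] T [0.08 0.52 0.01] w 0.0114 j [  5.8  28.6 -18.8   0.  -42.6  -0.9] tilt [-0.e+00 -1.e+00  3.e-04]
t 38.85 tcp [ 0.5693 -0.1032  0.0567] a -175.13 F [-2.22 -0.6   2.07] T [ 0.01  0.56 -0.02] w 0.0121 j [  5.8  28.6 -18.8   0.  -42.6  -0.9] tilt [-0.e+00 -1.e+00  3.e-04]
face tray x 56.845384234169444 handle y -0.3343755240686967
```

>>> send_rows --rows '[{"x": 0, "y": 0, "z": 0, "roll": 0}, {"x": 0, "y": 0, "z": 0, "roll": 0}, {"x": 0, "y": 0, "z": 0, "roll": 0}, {"x": 0, "y": 0, "z": 0, "roll": 0}, {"x": 0, "y": 0, "z": 0, "roll": 0}, {"x": 0, "y": 0, "z": 2, "roll": 0}, {"x": 0, "y": 0, "z": 6, "roll": 0}, {"x": 0, "y": 0, "z": 12, "roll": 0}, {"x": 0, "y": 0, "z": 20, "roll": 0}, {"x": 0, "y": 0, "z": 25, "roll": 0}]' --gripper -0.36

```text
t: 40.1
tool_pos: [0.5694, -0.1031, 0.1228]
eef_rot: [[-0.085, -0.0, -0.996], [0.996, -0.0, -0.085], [-0.0, -1.0, 0.0]]
contact_force: [-0.5, 0.8, -0.3]
grip_width: 0.0275
```

```bash
python3 p.py 28;  python3 - <<'E'
from lk import *
im=arm.grab_frame('wrist'); s=st()
cv2.imwrite('pics/w28.png',im[:,:,::-1])
E
```

```text
t 40.1 tcp [ 0.5694 -0.1031  0.1228] a -175.12 F [-0.51  0.79 -0.3 ] T [ 0.12 -0.05 -0.  ] w 0.0275 j [  5.8  23.8 -15.1   0.  -51.1  -0.9] tilt [-1.e-04 -1.e+00  1.e-04]
t 40.15 tcp [ 0.5718 -0.1033  0.1269] a -175.06 F [ 1.43 -0.44  2.52] T [-0.01 -0.16  0.  ] w 0.0279 j [  5.8  23.6 -14.9   0.1 -51.1  -0.9] tilt [-0.0014 -1.     -0.0074]
face tray x 59.323697288134674 handle y -0.6942082633960929
t 40.2 tcp [ 0.5717 -0.1032  0.1256] a -175.08 F [-0.03 -0.07  0.11] T [ 0.13 -0.07  0.02] w 0.0277 j [  5.8  23.6 -15.    0.1 -51.   -0.9] tilt [-9.0e-04 -1.0e+00 -7.6e-03]
```

View pics/w28.png

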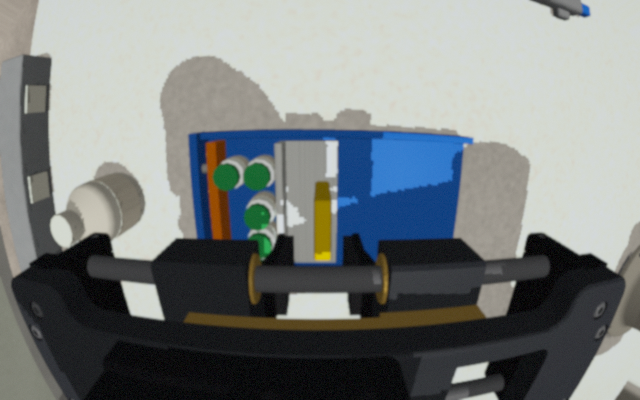

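View pics/s28.png

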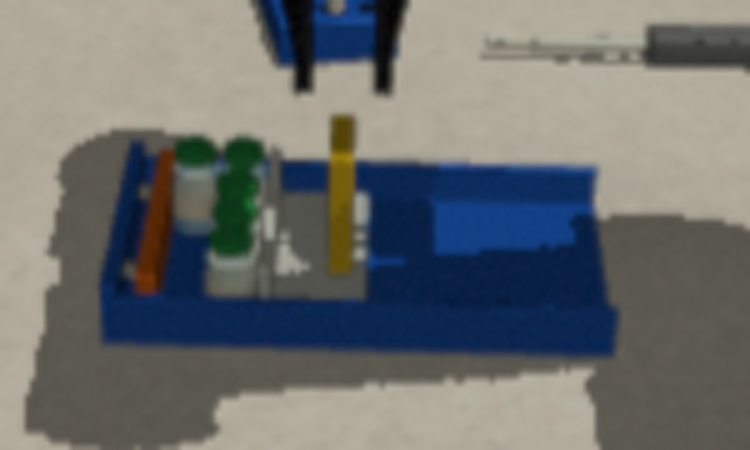

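>>> send_rows --rows '[{"x": 0, "y": 0, "z": 10, "roll": 0}, {"x": 0, "y": 10, "z": 20, "roll": 0}, {"x": 0, "y": 20, "z": 20, "roll": 0}, {"x": 0, "y": 20, "z": 20, "roll": 0}, {"x": 0, "y": 20, "z": 10, "roll": 0}, {"x": 0, "y": 20, "z": 0, "roll": 0}, {"x": 0, "y": 20, "z": 0, "roll": 0}, {"x": 0, "y": 10, "z": 0, "roll": 0}, {"x": 0, "y": 0, "z": 0, "roll": 0}, {"x": 0, "y": 0, "z": 0, "roll": 0}]'

```text
t: 41.45
tool_pos: [0.5693, 0.0166, 0.2014]
eef_rot: [[-0.085, -0.001, -0.996], [0.996, -0.0, -0.085], [-0.0, -1.0, 0.001]]
contact_force: [-0.2, 0.2, 0.7]
grip_width: 0.028
```

```bash
python3 - <<'E'
from lk import *
s=st(); im=arm.grab_frame('wrist')
cv2.imwrite('pics/w29.png',im[:,:,::-1])
import pickle; pickle.dump((s,im),open('w29.pkl','wb'))
im=arm.grab_frame('top'); cv2.imwrite('pics/t29.png',cv2.resize(im[150:270,280:420,::-1],None,fx=4.5,fy=4.5,interpolation=cv2.INTER_CUBIC))
im=arm.grab_frame('side'); cv2.imwrite('pics/s29.png',cv2.resize(im[150:240,250:400,::-1],None,fx=5,fy=5,interpolation=cv2.INTER_CUBIC))
E
```

```text
t 41.45 tcp [0.5693 0.0166 0.2014] a -175.14 F [-0.24  0.22  0.69] T [ 0.05 -0.03  0.04] w 0.028 j [ 18.   18.4 -10.8   0.  -60.9 -13.1] tilt [-2.e-04 -1.e+00  7.e-04]
```

View pics/w29.png

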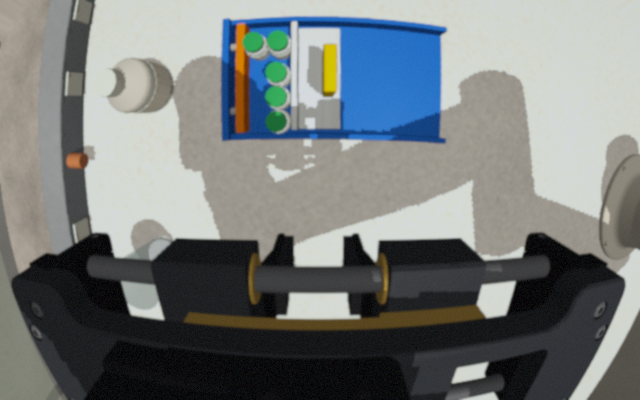

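View pics/s29.png

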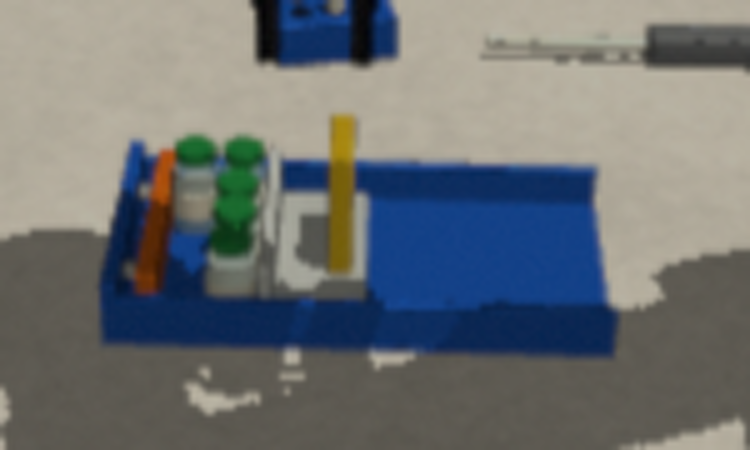

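View pics/t29.png

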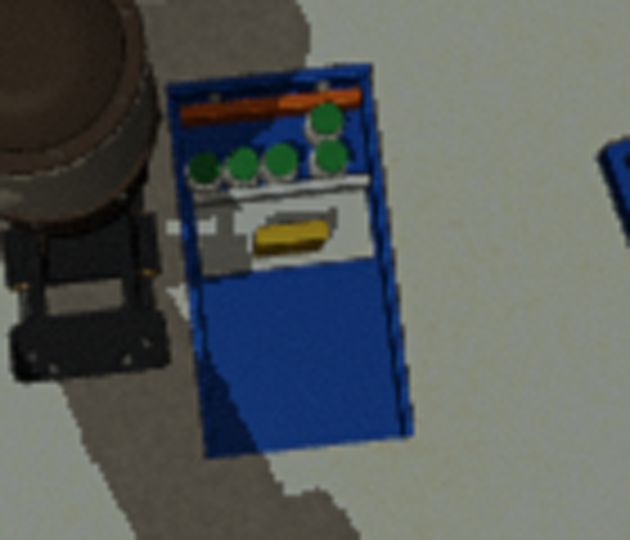

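```bash
python3 - <<'E'
from lk import *
import pickle
s,im=pickle.load(open('w29.pkl','rb'))
cv2.imwrite('pics/z29.png',cv2.resize(im[10:150,215:355,::-1],None,fx=5.5,fy=4.2,interpolation=cv2.INTER_CUBIC))
C=cam('wrist',s)
R=im.astype(int)
o=(R[:,:,0]>120)&(R[:,:,2]<90)&(R[:,:,0]>R[:,:,1]*1.4)   # orange
def line(pts,z):
    W=np.array([back(C,p,z) for p in pts]); vx,vy,x0,y0=cv2.fitLine(W[:,:2].astype(np.float32),cv2.DIST_HUBER,0,.001,.001).ravel()
    a=np.degrees(np.arctan2(vy,vx))%180; return a-90, W[:,:2].mean(0), np.std((W[:,0]-x0)*vy-(W[:,1]-y0)*vx)*1000
p=[]
for r in range(30,128):
    c=np.where(o[r,225:260])[0]
    if len(c): p.append((225+c.max()+1-.5,r))
print('fence front-bot/side',len(p),line(p,.034))
p=[];q=[]
for r in range(27,98):
    g=R[r,285:312].sum(1)/3; hi=np.where(g>(g.max()+g.min())/2)[0]
    if len(hi): p.append((285+hi.min()-.5,r)); q.append((285+hi.max()+.5,r))
print('blade front',line(p,.038)); print('rear',line(q,.038))
E
```

```text
fence front-bot/side 98 (np.float32(4.230568), array([ 0.65331903, -0.09453768]), np.float64(1.2327362958312655))
blade front (np.float32(1.1223831), array([ 0.6083038 , -0.11267687]), np.float64(1.9394421461052416))
rear (np.float32(3.3315506), array([ 0.58733194, -0.11407417]), np.float64(1.689831226395788))
```

View pics/z29.png

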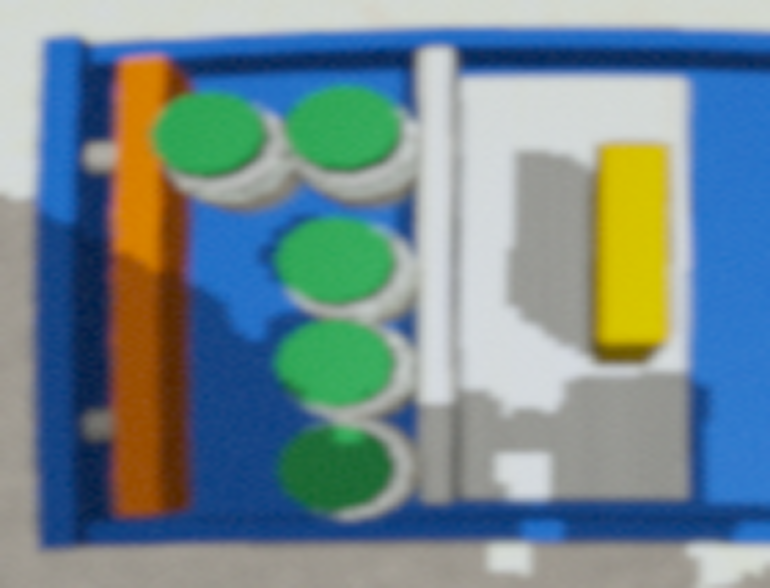

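```bash
python3 -c "
from lk import *
st(); print(arm.close_job())"
```

```text
t 41.6 tcp [0.5694 0.0164 0.2016] a -175.18 F [-1.15 -0.17 -0.25] T [ 0.09 -0.02 -0.01] w 0.0281 j [ 17.9  18.4 -10.7   0.  -60.9 -13.1] tilt [-0.e+00 -1.e+00  2.e-04]
the job is handed in; nothing more can be done
None
```

I gripped the bar by its yellow handle and set it down at the tray's open end behind all five vials. I pushed the group against the fence, held it, eased off, let go and moved clear. The job was handed in at 41.6 s.

- **Pressing force:** The wrist read between about 10 and 11 N for nearly 7 s. Allowing about 1 N for the bar's friction on the tray floor, I put the force on the fence at about 9 to 10 N. The highest reading was 11.2 N, under the 15 N limit.
- **Group at rest:** The final pictures show all five vials upright. Four stand in a row along the blade with a small gap between two of them. The fifth stands directly in front of one of these and touches the fence. So only that one column spans from bar to fence. The other three vials rest against the bar but not the fence, because five 24 mm vials exactly fill the 120 mm lane and the fifth did not slip into the row.
- **Bar squareness:** The bar was released at the tray's angle to within about 0.1°, going by the arm's pose and my camera fit of the tray, and it looks parallel to the fence. A final numeric check gave nothing usable, because the edge detection picked up the white vials and the two blade edges disagreed by about 2°.
- **Mid-move drag:** On the first slide, before the bar reached the vials, it briefly dragged on the tray floor. The force peaked at about 11 N sideways and 13.5 N upward. I raised it slightly, and it did not drag like that again while sliding.
- **Other bench items:** I saw nothing disturbed around the tray in the last pictures, but I did not measure each item separately.

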